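# Unload the cooling block with sprung tongs and close the parts tin

### The arm

A 6-joint arm with a two-finger parallel gripper is mounted at the origin on the work surface. World frame = base frame: x ahead of the robot, y to its left, z up, the work surface at z = 0. Lengths are in m, angles in rad, forces in N, time in s.
With the tool pointing down it reaches from about 0.4 to 0.925 m from the base axis. Payload 3.4 kg.
Tool frame: the origin (TCP) lies on the centre line of the jaws, within the pads' length; the fingertips stand 11 mm ahead of it and the grasp point (between the pads) lies 8 mm behind it (bot.tcp_to_tips is the distance from the TCP to the fingertips, in m); z points along the fingers, y is the direction in which the jaws open and shut (so a half turn about z gives the same grasp; the last joint's range is limited). The gripper opens to 85 mm and grips with 20 to 120 N. Pads are 22 mm wide; open, the fingers measure 114 mm over their backs; the gripper's body (76 mm by 85 mm) begins 54 mm behind the grasp point. The pads swing forward as they close: fully open they stand 13 mm farther back than shut.
Start: joints at [1.232, 0.307, 1.506, -0, 1.328, -0.073], TCP at [0.151, 0.555, 0.242] pointing down, gripper open.
Joint ranges: [-3.12, 3.12], [-1.05, 2.28], [0.14, 2.33], [-1.42, 4.57], [0.1, 2.73], [-2.68, 2.68]. Speed limits (rad/s): [2.57, 2.57, 3.14, 3.14, 3.14, 3.14].

### API

Orientations are given as a rotation vector (axis times angle).
In Python, from cell import bot, imaging, ticket gives the robot as it stands.
- The arm moves only by the tool step_arm, never from a script. Its argument "moves" is a list of rows, each an object of numbers: "dx", "dy", "dz": the shift along the tool's x, y, z in mm; "twist": the turn about the tool's z in rad. A call has 1 to 12 rows; each row shifts and turns the commanded pose from where the row before left it, along the tool's axes as they then stand; what a row does not reach is not made up. A row lasts 1/8 s, in which the tool goes at most 62.5 mm and 10.7 degrees, less where a joint would pass 70% of its speed; a pose out of reach is approached as far as the arm can. A call is refused whole if a number of a shift passes 62.5 or a number of a turn 0.188, either way. A call with a gripper value outside its range is refused whole. "claw" is the closure, from 0 (fully open) to 1 (shut), set as the call begins (left out, the last holds). The fingers move at their own pace and stop on an object; the grip force is fixed at half the most. Time passes only in rows, so rows that do not move let the fingers close. It gives the time, the measured TCP pose, the force and the opening at its end, in the units of the state.
- bot.observe(): the state, without advancing time (a new reading comes with each control period).
- imaging.grab_frame(name): name is "side" or "top"; returns a dict with "pixels" (384x512x3 uint8, blue, green, red), "z_map" (384x512 float32, m along the optical axis (not along the pixel's ray), 0 where there is no reading), "fx", "fy", "cx", "cy" (pixels), "dist" ([k1, k2, p1, p2, k3] as OpenCV has them; the pictures are not rectified), "extrinsics" (4x4, takes a point from camera to world coordinates). Camera axes: x right, y down, z forward; pixel columns grow to the right and rows downward; lengths in m; the calibration is good to about 2 mm. A picture is of the moment at which its call begins.
- ticket.job_done(): hands the job in, once; it reports no verdict.
The state is a dict: "time_s": time; "joint_pos": joint angles; "qvel": joint speeds; "joint_torque": joint torques, N m; "ee_pos": TCP position; "orientation": TCP orientation; "wrist_force": force on the tool from outside, world axes, zero at the start; "wrist_torque": the same for the moment, N m; "finger_gap": finger opening in m.
Only numpy, scipy, OpenCV 4.12 (cv2) and the standard library are available. Lean on these libraries where they do the work, as an engineer would, in place of code of your own. Each camera call takes 0.05 s, during which the arm holds its last target.

### The job

Take the sprung tongs from their stand and, touching the steel guard blanks with the tongs only, lift every blank out of the deep pockets of the cooling block and set it down gently in the open parts tin, one to a section, standing on the floor of the tin in the seat between the ribs. Put the tongs back upright in their stand, and when all the blanks are in, put the lid on the tin and press it down past its sprung catches until it is fully home all round. Leave the other things on the bench where they are.

Things in the scene. Friction and masses are not known exactly. Their poses are not given: they have to be found in the camera images.
- block: Cooling block, dark steel, fixed, 92 (x) by 104 (y) by 112 mm high, left or right on the bench; origin at the centre of its underside. Four deep open-topped pockets 34 (x) by 40 (y), centres at x = +-21, y = +-24, floor 8 above the bench, mouth at 112. Ribs 14 high on the pocket floors leave a seat 15 wide in y, in which a blank stands upright.
- blank0_c (a point): Knife guard blank: steel bar 26 (x) by 12 (y) by 60 (z) mm, 100 g, dark slot in its middle; the point is its centre. It stands upright in a pocket, x and y along the block's, its top 44 below the mouth. Two or three of the four are there; absent ones read None.
- blank1_c (a point): Knife guard blank: steel bar 26 (x) by 12 (y) by 60 (z) mm, 100 g, dark slot in its middle; the point is its centre. It stands upright in a pocket, x and y along the block's, its top 44 below the mouth. Two or three of the four are there; absent ones read None.
- blank2_c (a point): Knife guard blank: steel bar 26 (x) by 12 (y) by 60 (z) mm, 100 g, dark slot in its middle; the point is its centre. It stands upright in a pocket, x and y along the block's, its top 44 below the mouth. Two or three of the four are there; absent ones read None.
- blank3_c (a point): Knife guard blank: steel bar 26 (x) by 12 (y) by 60 (z) mm, 100 g, dark slot in its middle; the point is its centre. It stands upright in a pocket, x and y along the block's, its top 44 below the mouth. Two or three of the four are there; absent ones read None.
- tongs_grip (a point): Sprung parallel tongs, 0.16 kg, upright in their stand. Point: midway between two flat wooden paddles when open, 130 mm above the jaw tips; z up along the tongs, y their closing direction. Paddles 24 wide (x), from 28 below to 28 above the point, 50 over their outer faces when open; nothing stands higher. Squeezing the paddles by their outer faces closes the jaws by as much.
- tongs_tip (a point): Point between the jaw tips, axes as tongs_grip. Jaws 14 wide (x), 4 thick (y), 106 long; jaw gap = width over the paddles - 22 mm (28 open, stop at 8), width over the jaws = that over the paddles - 14. Springs push back 9 N open to 15 N shut and reopen them. Held at 44 over the paddles they are carried with a gap of 22; on a blank the paddles are at 34.
- tong_a (a joint): How far the tongs are squeezed: 0 open to 0.020 m shut; 0.016 on a blank. The jaw and paddle at +y slide towards the other, which is one with the tongs' frame, so the middle between the jaws lies half this value to -y of the points tongs_grip and tongs_tip.
- stand: Tongs stand, fixed open-topped box 32 (x) by 54 (y) by 70 mm high, walls and floor 5, inside 22 by 44; origin at the centre of its underside, x and y along those of the tongs in it. The jaw tips rest on its floor, tongs_grip then 135 above the bench.
- tin: Parts tin, plain metal, open-topped, fixed, 56 (x) by 142 (y) by 82 mm high, walls 5, floor 4; origin at the centre of its underside. Two dividers, 3 thick, 66 high, make three sections, each 46 (x) by 42 (y), centres at y = -45, 0, +45; ribs 14 high on the floor leave in the middle of each a seat 20 wide in y for one upright blank. Four sprung balls in the end walls (x = +-15, 7 below the rim) stick out 3.
- lid_grip (a point): Loose lid of the tin, flat on the bench: plate 58 (x) by 144 (y) by 5 mm, under it a plug 40 by 129 (its lower 4 mm 34 by 120), 12 deep; play a side 3 (x), 1.5 (y). Point: centre of its bar handle, 14 (x) by 70 (y) by 40 high; 37 above the plug's underside, 20 below the handle's top. On the tin it stops on the balls about 5 proud; 4 to 15 N on the handle seats it: point 107 above the tin's underside.
- hammer: Bystander, leave alone: forging hammer lying at the back.
- wirebrush: Bystander, leave alone: hand brush lying at the back.
- whetstone: Bystander, leave alone: small whetstone 50 x 22 x 20, lying near the tongs stand.
- knife_a: Bystander, leave alone: unfinished knife blade 200 long lying at the left edge.
- knife_b: Bystander, leave alone: unfinished knife blade 200 long lying at the right edge.
- canister: Bystander, leave alone: closed steel can, 60 across, 90 high, standing behind the tin.
- punch: Bystander, leave alone: round steel punch, 14 thick, about 120 long, lying near the robot.
Mind the look-alikes: they are no part of the job. What is shaped like the part that bears tongs_grip but blue or pink is not meant.

How it is judged:
By the outcome, as a careful person would: the job done as asked, in the order asked, and still so for the second after the job is handed in, with the robot touching nothing.
Of blank0, blank1, blank2, blank3 only 2 to 3 are there at a start; the rules pass over those that are not, and their reading is None.
At some moment in a run one of lid may be knocked a few centimetres aside while the robot is not near it.
It also fails if it takes over 210 s, if anything falls off the work surface, if the arm or the gripper's body presses on something with over 40 N, if the wrist force passes 120 N, or if a joint passes its speed limit or range.

## Working session

There is one attempt and no reset: what is moved stays moved. The work goes in short steps, Python scripts to look and compute and a tool call to move; the robot and the scene stay as the last step left them, time stands still between calls to the robot, and variables do not carry over. Pictures are saved under pics/ and viewed, and the job is handed in when it is done.

Besides the shell and the picture viewer there is one more tool, called after "Call:" by a JSON object that holds its "api" and its "payload". step_arm: Moves the arm, as the interface text tells. Its arguments: {"type":"object","properties":{"moves":{"type":"array","items":{"type":"object","properties":{"dx":{"type":"number"},"dy":{"type":"number"},"dz":{"type":"number"},"twist":{"type":"number"}}}},"claw":{"type":"number"}},"required":["moves"]}

```bash
ls; mkdir -p pics; python3 - <<'E'
from cell import bot, imaging, ticket
import cv2,numpy as np
print(bot.observe())
for n in ("side","top"):
    f=imaging.grab_frame(n)
    cv2.imwrite(f"pics/{n}0.png",cv2.resize(f["pixels"],(800,600),interpolation=cv2.INTER_CUBIC))
    np.savez(f"{n}0.npz",**{k:np.array(v) for k,v in f.items()})
    print({k:v for k,v in f.items() if k not in("pixels","z_map")})
print(bot.tcp_to_tips)
E
```

```text
pics
{'time_s': 0.0, 'joint_pos': array([ 1.23151396e+00,  3.07577631e-01,  1.50768178e+00, -1.66173851e-05,
        1.32838902e+00, -7.35127925e-02]), 'qvel': array([ 0.00064464, -0.00054949,  0.0012494 , -0.00028682,  0.00067375,
        0.00124525]), 'joint_torque': array([-4.27437717e-04, -4.57558107e+01, -2.51915234e+01, -2.56400290e-04,
        1.31672906e-02,  1.17278262e-05]), 'ee_pos': array([0.15083534, 0.5541622 , 0.2413752 ]), 'orientation': array([-0.41618214, -3.11349306,  0.00316544]), 'wrist_force': array([-0.27124094,  0.35944961,  0.26316311]), 'wrist_torque': array([ 0.02964976, -0.02690434, -0.01055224]), 'finger_gap': 0.08552026222571607}
{'fx': 440.54871585605315, 'fy': 440.54871585605315, 'cx': 257.4232764932738, 'cy': 188.4847705282642, 'dist': array([-0.05550846,  0.        ,  0.        ,  0.        ,  0.        ]), 'extrinsics': array([[-0.97737342, -0.1166965 ,  0.17641747,  0.29225065],
       [-0.21132987,  0.50326887, -0.83789028,  1.29378536],
       [ 0.00899344, -0.85621397, -0.51654308,  0.88447315],
       [ 0.        ,  0.        ,  0.        ,  1.        ]])}
{'fx': 489.17223234322495, 'fy': 489.17223234322495, 'cx': 253.23164189207043, 'cy': 196.76720683166803, 'dist': array([-0.20326913,  0.        ,  0.        ,  0.        ,  0.        ]), 'extrinsics': array([[-0.01446699, -0.98703925,  0.15982561,  0.30994616],
       [-0.99977619,  0.0167469 ,  0.01292719, -0.01630947],
       [-0.01543623, -0.15960283, -0.98706062,  1.79969958],
       [ 0.        ,  0.        ,  0.        ,  1.        ]])}
0.011
```

View pics/top0.png

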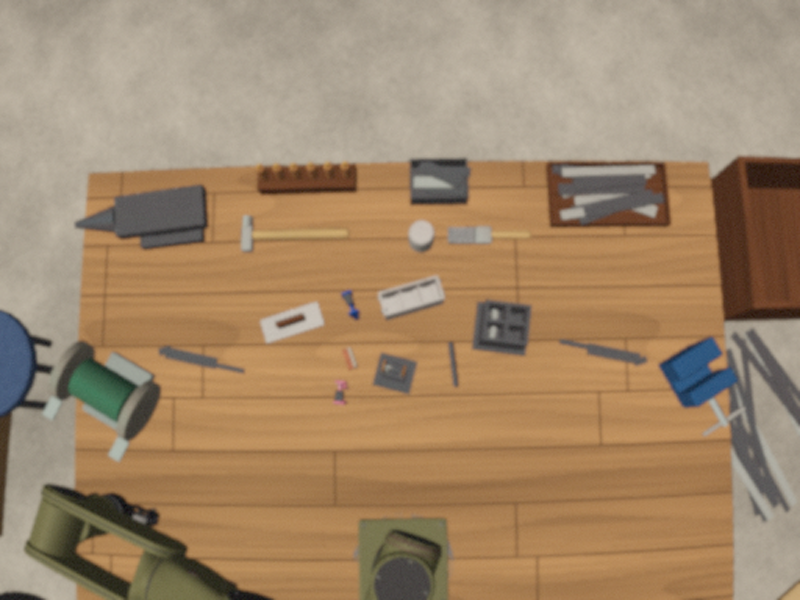

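View pics/side0.png

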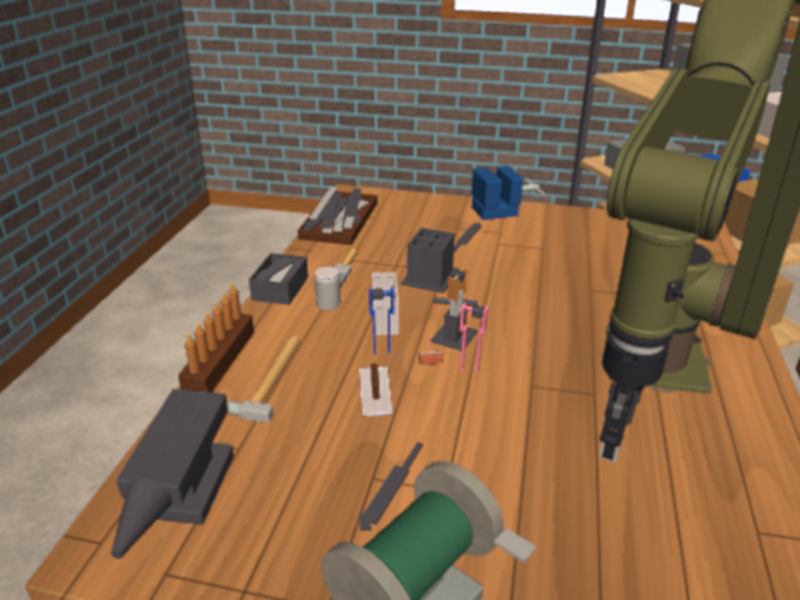

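The top view shows the block at (502,327) with two blanks in its left column. The tin is at (411,297), the lid at (292,322), the stand and tongs at (395,372), the blue and pink decoys at (350,305) and (341,392), and the punch at (453,363). I'll look closer.

```bash
cat > h.py <<'E'
import numpy as np, cv2
def load(n): return dict(np.load(n,allow_pickle=True))
def cloud(f):
    z=f["z_map"].astype(float); H,W=z.shape
    u,v=np.meshgrid(np.arange(W),np.arange(H))
    K=np.array([[f["fx"],0,f["cx"]],[0,f["fy"],f["cy"]],[0,0,1]],float)
    p=cv2.undistortPoints(np.stack([u,v],-1).reshape(-1,1,2).astype(np.float64),K,np.array(f["dist"],float)).reshape(H,W,2)
    P=np.dstack([p*z[...,None],z])
    E=np.array(f["extrinsics"])
    return P@E[:3,:3].T+E[:3,3], z>0
def proj(f,X):
    K=np.array([[f["fx"],0,f["cx"]],[0,f["fy"],f["cy"]],[0,0,1]],float)
    E=np.linalg.inv(np.array(f["extrinsics"]))
    r,_=cv2.Rodrigues(E[:3,:3])
    return cv2.projectPoints(np.atleast_2d(np.array(X,float)),r,E[:3,3],K,np.array(f["dist"],float))[0].reshape(-1,2)
def ray(f,uv,zw):
    K=np.array([[f["fx"],0,f["cx"]],[0,f["fy"],f["cy"]],[0,0,1]],float)
    uv=np.array(uv,float).reshape(-1,1,2)
    p=cv2.undistortPoints(uv,K,np.array(f["dist"],float)).reshape(-1,2)
    E=np.array(f["extrinsics"]); d=np.c_[p,np.ones(len(p))]@E[:3,:3].T; o=E[:3,3]
    return o+d*((zw-o[2])/d[:,2])[:,None]
def crop(f,u0,v0,w,h,s,name):
    im=f["pixels"][v0:v0+h,u0:u0+w]; cv2.imwrite(name,cv2.resize(im,(w*s,h*s),interpolation=cv2.INTER_NEAREST))
E
python3 - <<'E'
from h import *
t=load("top0.npz"); s=load("side0.npz")
crop(t,160,165,190,110,4,"pics/topc.png")
crop(s,220,120,110,160,4,"pics/sidec.png")
C,m=cloud(t)
# bench z check
print(np.median(C[280:300,150:300,2]))
Z=C[...,2]
im=np.clip(Z*1000,0,255).astype(np.uint8)[165:275,160:350]
cv2.imwrite("pics/topz.png",cv2.resize(cv2.applyColorMap(im,cv2.COLORMAP_JET),(760,440),interpolation=cv2.INTER_NEAREST))
E
```

```text
-0.00012019924056061448
```

View pics/topc.png

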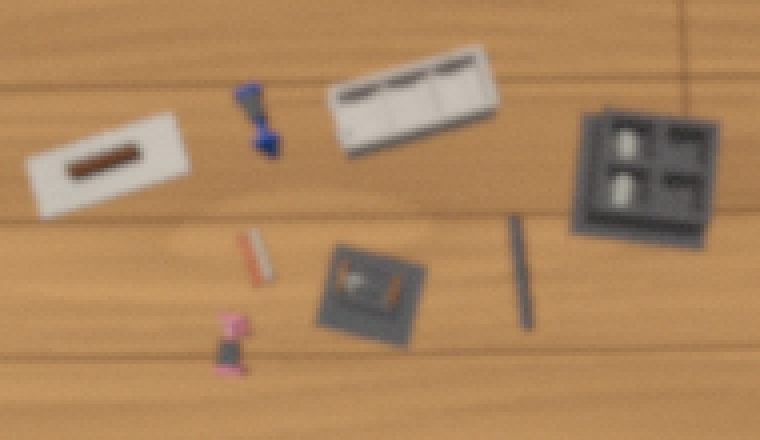

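View pics/topz.png

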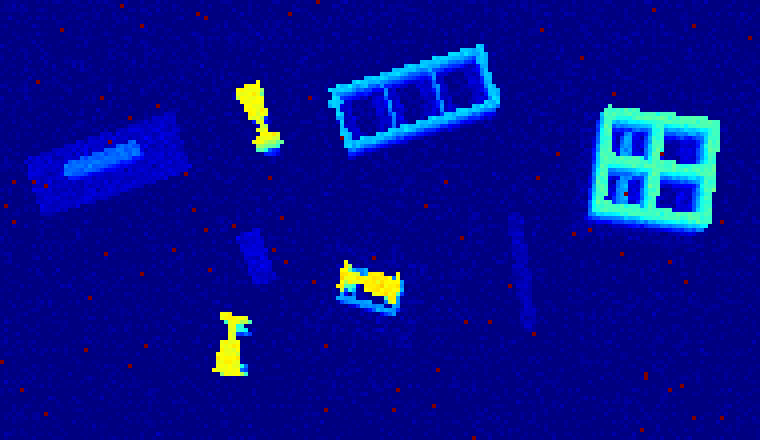

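View pics/sidec.png

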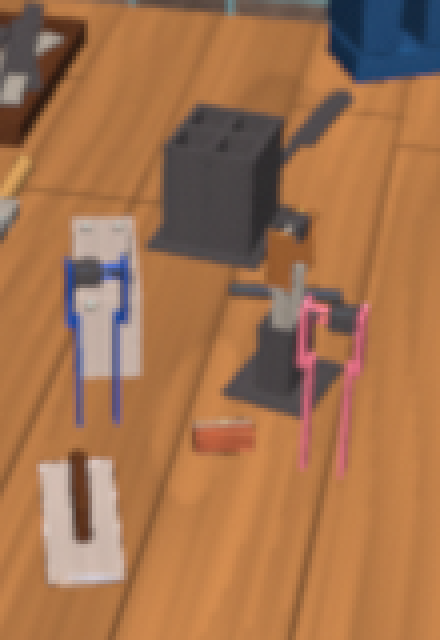

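```bash
cat > fit.py <<'E'
from h import *
from scipy.optimize import minimize
def fitrect(f,ztop,c0,yaw0,outer,holes=[],tol=.006,roi=.13,soft=.0015,zc=None):
    """fit pose of plane shape at height ztop. outer (lx,ly); holes list (cx,cy,lx,ly)"""
    C,m=cloud(f); H,W=m.shape
    u,v=np.meshgrid(np.arange(W),np.arange(H))
    uv=np.stack([u,v],-1).reshape(-1,2)
    P=ray(f,uv,ztop)[:,:2]
    Z=C[...,2].ravel()
    zt=ztop if zc is None else zc
    lab=(np.abs(Z-zt)<tol).astype(float)
    ok=m.ravel()&(np.hypot(*(P-c0).T)<roi)
    P=P[ok];lab=lab[ok]
    sg=lambda x:1/(1+np.exp(-np.clip(x/soft,-40,40)))
    def box(q,cx,cy,lx,ly): return sg(np.minimum(lx/2-abs(q[:,0]-cx),ly/2-abs(q[:,1]-cy)))
    def cost(p):
        c,s=np.cos(p[2]),np.sin(p[2]); d=P-p[:2]
        q=np.c_[c*d[:,0]+s*d[:,1],-s*d[:,0]+c*d[:,1]]
        a=box(q,0,0,*outer)
        for h in holes:a=a*(1-box(q,*h))
        return np.sum((a-lab)**2)
    best=None
    for dy in (-.15,0,.15):
        for st in ((0,0),(.01,0),(-.01,0),(0,.01),(0,-.01)):
            r=minimize(cost,[c0[0]+st[0],c0[1]+st[1],yaw0+dy],method="Nelder-Mead",options=dict(initial_simplex=np.array([[c0[0]+st[0],c0[1]+st[1],yaw0+dy]]*4)+np.array([[0,0,0],[.008,0,0],[0,.008,0],[0,0,.1]]),xatol=1e-5,fatol=1e-3))
            if best is None or r.fun<best.fun:best=r
    return best.x,best.fun,lab.sum()
E
cat > meas.py <<'E'
from fit import *
t=load("top0.npz"); s=load("side0.npz")
C,m=cloud(t)
o=lambda u,v:(160+u/4,165+v/4)
g=lambda u,v,z:ray(t,[o(u,v)],z)[0][:2]
tinh=[(0,-45e-3,.046,.042),(0,0,.046,.042),(0,.045,.046,.042)]
tb=[(a*.021,b*.024,.034,.040) for a in(-1,1) for b in(-1,1)]
print("block",fitrect(t,.112,g(655,168,.112),0,(.092,.104),tb))
print("tin",fitrect(t,.082,g(413,98,.082),.3,(.056,.142),[(0,0,.046,.132)]))
print("lid plate",fitrect(t,.017,g(108,163,.017),.3,(.058,.144),[(0,0,.014,.07)],tol=.007))
print("lid handle",fitrect(t,.057,g(104,160,.057),.3,(.014,.07),tol=.012,roi=.06))
print("stand",fitrect(t,.070,g(370,292,.07),-.2,(.032,.054),[(0,0,.022,.044)],roi=.05,tol=.01))
print("heights at lid plate, handle",np.median(C[165+43:165+46,160+12:160+15,2]),C[165+38:165+41,160+22:160+30,2].round(3))
E
python3 meas.py
```

```text
block (array([ 0.5473882 , -0.24058795, -0.13984036]), np.float64(84.09258460028059), np.float64(302.0))
tin (array([ 0.61693723, -0.02971649,  0.2722962 ]), np.float64(61.59537759152219), np.float64(172.0))
lid plate (array([0.57006818, 0.25544499, 0.29620105]), np.float64(150.90516912127165), np.float64(502.0))
lid handle (array([0.56839195, 0.25437225, 0.3090468 ]), np.float64(8.385321210602584), np.float64(81.0))
stand (array([ 0.44593846,  0.01129759, -0.27486032]), np.float64(22.2582495120177), np.float64(40.0))
heights at lid plate, handle 0.016729902133769237 [[0.014 0.053 0.055 0.061 0.048 0.056 0.059 0.056]
 [0.058 0.056 0.053 0.057 0.062 0.059 0.059 0.058]
 [0.058 0.063 0.063 0.058 0.056 0.057 0.059 0.05 ]]
```

```bash
cat > ov.py <<'E'
from h import *
def boxpts(p,lx,ly,z,cx=0,cy=0):
    c,s=np.cos(p[2]),np.sin(p[2])
    q=np.array([[cx-lx/2,cy-ly/2],[cx+lx/2,cy-ly/2],[cx+lx/2,cy+ly/2],[cx-lx/2,cy+ly/2]])
    return np.c_[p[0]+c*q[:,0]-s*q[:,1],p[1]+s*q[:,0]+c*q[:,1],np.full(4,z)]
def overlay(f,rects,u0,v0,w,h,s,name):
    im=cv2.resize(f["pixels"][v0:v0+h,u0:u0+w],(w*s,h*s),interpolation=cv2.INTER_CUBIC)
    for pts,col in rects:
        uv=(proj(f,pts)-[u0,v0]+.5)*s
        cv2.polylines(im,[(uv*16).astype(np.int32)],True,col,1,cv2.LINE_AA,4)
    cv2.imwrite(name,im)
E
cat > o1.py <<'E'
from ov import *
t=load("top0.npz"); s=load("side0.npz")
B=(.5474,-.2406,-.1398);T=(.617,-.0297,.2723);L=(.5692,.2549,.303);S=(.446,.0113,-.275)
R=[]
g=(0,255,0)
R.append((boxpts(B,.092,.104,.112),g));R.append((boxpts(B,.092,.104,.0),(255,255,0)))
for a in(-1,1):
  for b in(-1,1): R.append((boxpts(B,.034,.04,.112,a*.021,b*.024),g))
R+=[(boxpts(B,.026,.012,.068,.021,.024),(0,0,255)),(boxpts(B,.026,.012,.068,-.021,.024),(0,0,255))]
R+=[(boxpts(T,.056,.142,.082),g),(boxpts(T,.046,.132,.082),g),(boxpts(T,.056,.142,.0),(255,255,0))]
R+=[(boxpts(L,.058,.144,.017),g),(boxpts(L,.014,.07,.057),g)]
R+=[(boxpts(S,.032,.054,.07),g),(boxpts(S,.032,.054,.0),(255,255,0)),(boxpts(S,.024,.05,.163),(0,0,255))]
overlay(t,R,160,165,190,110,4,"pics/ovt.png")
overlay(s,R,220,120,110,150,4,"pics/ovs.png")
E
python3 o1.py
```

```text
(no output)
```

View pics/ovt.png

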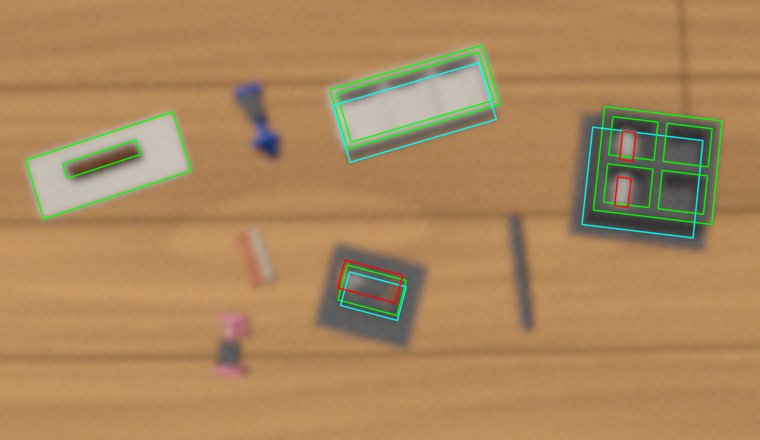

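View pics/ovs.png

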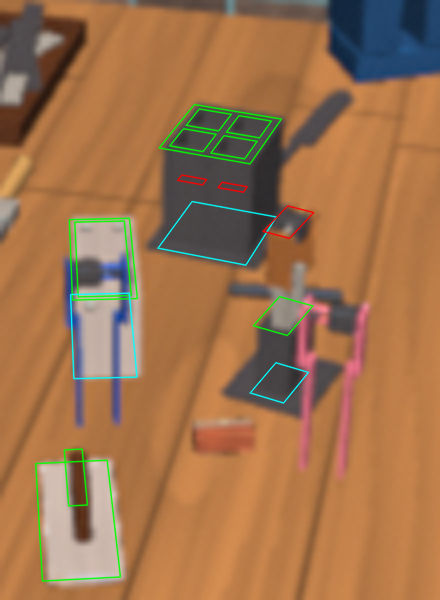

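```bash
python3 - <<'E'
from ov import *
t=load("top0.npz"); s=load("side0.npz")
crop(t,235,220,40,35,16,"pics/tg.png")
C,m=cloud(t)
def reg(n,u0,v0,u1,v1,zlo,zhi):
    P=C[165+v0//4:165+v1//4+1,160+u0//4:160+u1//4+1].reshape(-1,3); P=P[(P[:,2]>zlo)&(P[:,2]<zhi)]
    r=cv2.minAreaRect((P[:,:2]*1000).astype(np.float32)); print(n,len(P),r,"z",np.percentile(P[:,2],[50,95]),P[:,:2].min(0),P[:,:2].max(0))
reg("tongs",325,250,420,320,.14,.19)
reg("blue",220,70,300,165,.03,.2)
reg("pink",200,300,265,385,.03,.2)
reg("blankA",614,125,644,163,.05,.085)
reg("blankB",610,168,642,208,.05,.085)
P=C[165+255//4:165+315//4,160+330//4:160+415//4]
print((P[...,2]*1000).astype(int))
E
```

```text
tongs 73 ((445.7469482421875, 11.518518447875977), (49.67147445678711, 23.48711585998535), 75.67637634277344) z [0.16210254 0.16781977] [ 0.42846649 -0.01242882] [0.46289176 0.03793668]
blue 96 ((590.9685668945312, 105.55180358886719), (50.25446701049805, 22.155593872070312), 20.337053298950195) z [0.15502024 0.16281612] [0.56516657 0.08650444] [0.61814646 0.12282384]
pink 91 ((394.7068176269531, 128.52552795410156), (22.764432907104492, 50.05873107910156), 82.45909118652344) z [0.15500398 0.16366742] [0.3698803  0.11580789] [0.42044853 0.14282341]
blankA 34 ((576.4326171875, -223.7012176513672), (29.917621612548828, 28.409404754638672), 85.68030548095703) z [0.06686468 0.07698413] [ 0.56116695 -0.23866659] [ 0.59172366 -0.20985481]
blankB 41 ((533.4321899414062, -217.50979614257812), (32.71689987182617, 29.069868087768555), 80.37353515625) z [0.06808341 0.08049182] [ 0.51644556 -0.23273435] [ 0.55014776 -0.20375291]
[[   3    2    1    4    1    4   10    1    4    2    8   13   -1    2
     0    3    9    2    7    2   -7]
 [  -3    8   -1   -1    2    2   -1    5   10    9   -2 17
[... 781 characters left out ...]
2
   157  163  162  167   68    0    2]
 [   0   10   -2  145   54  104   81    8   -5  159  162  165  167  159
   164  164  157  161   77   -1    8]
 [  -1    8    2   73   31    2   58   10   11    4   -4  153  158  162
   169  156  164  116   46    9    0]
 [  -3    7   73   73   69   69   71    6   11   10    2    2    1    4
   118  165  164   72    6    3    3]
 [  -3    0   10   48   61   68   71   72   69   72   75    6   -4    1
    64  146  158   71    9    5   10]
 [   7   -1    5    5    2   18   23   43   68   65   69   63   68   68
    12    8   74   67    1    2    4]
 [  10    6   -2    5   12    4    5   -2    8   22   36   54   77   69
    76   71   67   43   11    8    2]]
```

View pics/tg.png

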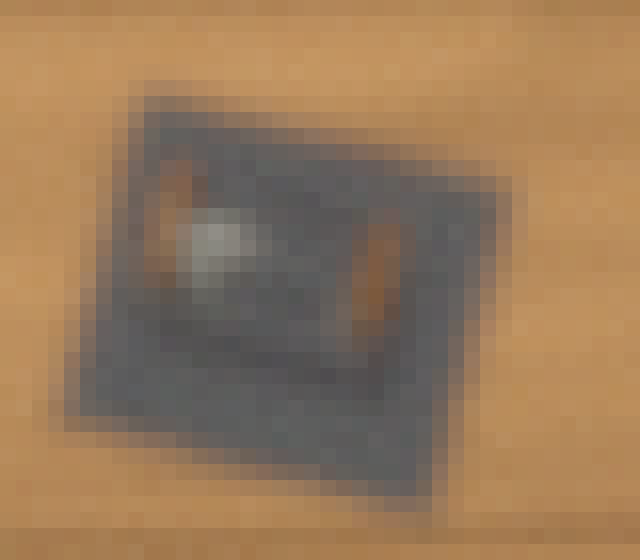

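```bash
cat > go.py <<'E'
import sys,numpy as np
from cell import bot
from scipy.spatial.transform import Rotation as R
o=bot.observe(); p=o["ee_pos"]; M=R.from_rotvec(o["orientation"]).as_matrix()
y=M[:,1]; yaw=np.arctan2(-y[0],y[1])
print("t %.2f"%o["time_s"],"p",p.round(4),"yaw %.4f"%yaw,"tilt z",M[:,2].round(4),"gap %.4f"%o["finger_gap"],"F",o["wrist_force"].round(1),"T",o["wrist_torque"].round(2),"q",o["joint_pos"].round(2))
a=list(map(float,sys.argv[1:]))
# targets as groups x y z yaw (mm, rad)
q=p*1000; cy=yaw
for i in range(0,len(a),4):
    t=np.array(a[i:i+3]); d=t-q
    # twist: yaw decreases with + twist about tool z (down)
    X=np.array([-np.cos(a[i+3]),-np.sin(a[i+3]),0]);Y=np.array([-np.sin(a[i+3]),np.cos(a[i+3]),0])
    X0=np.array([-np.cos(cy),-np.sin(cy),0]);Y0=np.array([-np.sin(cy),np.cos(cy),0])
    print("->",t,"shift in old axes",round(d@X0,1),round(d@Y0,1),round(-d[2],1),"| twist %.4f"%(cy-a[i+3]),"| shift in new axes",round(d@X,1),round(d@Y,1),round(-d[2],1))
    q=t;cy=a[i+3]
E
python3 go.py 360 360 260 -.26 446 11.5 260 -.26
```

```text
t 0.10 p [0.1509 0.5542 0.2415] yaw -0.2658 tilt z [-6.0e-04 -1.8e-03 -1.0e+00] gap 0.0853 F [0.1 0.1 0.3] T [-0.    0.01 -0.05] q [ 1.23  0.31  1.51  0.    1.33 -0.07]
-> [360. 360. 260.] shift in old axes -252.8 -132.5 -18.5 | twist -0.0058 | shift in new axes -252.0 -133.9 -18.5
-> [446.   11.5 260. ] shift in old axes -172.7 -314.7 -0.0 | twist 0.0000 | shift in new axes -172.7 -314.7 -0.0
```

Call:
{"api": "step_arm", "payload": {"moves": [{"dx": -36,"dy": -19,"dz": -3},{"dx": -36,"dy": -19,"dz": -3},{"dx": -36,"dy": -19,"dz": -3},{"dx": -36,"dy": -19,"dz": -3},{"dx": -36,"dy": -19,"dz": -3},{"dx": -36,"dy": -19,"dz": -3},{"dx": -36,"dy": -19},{}], "claw": 0}}

```text
schema error: expected keys dx, dy, dz, twist
```

```bash
python3 go.py 446 11.5 260 -.26
```

```text
t 0.10 p [0.1509 0.5542 0.2415] yaw -0.2658 tilt z [-6.0e-04 -1.8e-03 -1.0e+00] gap 0.0853 F [0.1 0.1 0.3] T [-0.    0.01 -0.05] q [ 1.23  0.31  1.51  0.    1.33 -0.07]
-> [446.   11.5 260. ] shift in old axes -427.3 -446.1 -18.5 | twist -0.0058 | shift in new axes -424.8 -448.6 -18.5
```

All four keys are needed in each row.

Call:
{"api": "step_arm", "payload": {"moves": [{"dx": -36,"dy": -19,"dz": -3,"twist": 0},{"dx": -36,"dy": -19,"dz": -3,"twist": 0},{"dx": -36,"dy": -19,"dz": -3,"twist": 0},{"dx": -36,"dy": -19,"dz": -3,"twist": 0},{"dx": -36,"dy": -19,"dz": -3,"twist": 0},{"dx": -36,"dy": -19,"dz": -3,"twist": 0},{"dx": -36,"dy": -19,"dz": 0,"twist": 0},{"dx": 0,"dy": 0,"dz": 0,"twist": 0}], "claw": 0}}

```text
time_s: 1.1
ee_pos: [0.3608, 0.3584, 0.26]
orientation: [0.422, 3.113, -0.002]
wrist_force: [-0.8, 0.8, -0.3]
finger_gap: 0.0856
```

```bash
python3 go.py 446 11.5 260 -.26
```

```text
t 1.10 p [0.3608 0.3584 0.26  ] yaw -0.2696 tilt z [-0.     -0.0011 -1.    ] gap 0.0856 F [-0.8  0.8 -0.3] T [-0.02  0.06 -0.01] q [ 0.7   0.2   1.61 -0.    1.33 -0.6 ]
-> [446.   11.5 260. ] shift in old axes -174.5 -311.7 -0.0 | twist -0.0096 | shift in new axes -171.5 -313.4 -0.0
```

Call:
{"api": "step_arm", "payload": {"moves": [{"dx": -24.8,"dy": -44.6,"dz": 0,"twist": 0},{"dx": -24.8,"dy": -44.6,"dz": 0,"twist": 0},{"dx": -24.8,"dy": -44.6,"dz": 0,"twist": 0},{"dx": -24.8,"dy": -44.6,"dz": 0,"twist": 0},{"dx": -24.8,"dy": -44.6,"dz": 0,"twist": 0},{"dx": -24.8,"dy": -44.6,"dz": 0,"twist": 0},{"dx": -24.8,"dy": -44.6,"dz": 0,"twist": 0},{"dx": 0,"dy": 0,"dz": 0,"twist": 0},{"dx": 0,"dy": 0,"dz": 0,"twist": 0}]}}

```text
time_s: 2.22
ee_pos: [0.4442, 0.0143, 0.26]
orientation: [-0.417, -3.112, -0.002]
wrist_force: [0.1, 0.6, 0.1]
finger_gap: 0.0856
```

```bash
cat > snap.py <<'E'
import sys
from cell import imaging
from h import *
for n in sys.argv[2:]:
    f=imaging.grab_frame(n); np.savez(f"{n}{sys.argv[1]}.npz",**{k:np.array(v) for k,v in f.items()})
E
python3 snap.py 1 side top; python3 go.py 446 11.5 260 -.26
python3 - <<'E'
from h import *
s=load("side1.npz");crop(s,230,110,120,110,6,"pics/s1.png")
E
```

```text
t 2.33 p [0.4442 0.0149 0.2601] yaw -0.2641 tilt z [-8.e-04  7.e-04 -1.e+00] gap 0.0855 F [-0.2 -0.4  0.3] T [ 0.03  0.01 -0.02] q [-0.06  0.11  1.73  0.    1.31 -1.37]
-> [446.   11.5 260. ] shift in old axes -2.6 -2.8 0.1 | twist -0.0041 | shift in new axes -2.6 -2.8 0.1
```

View pics/s1.png

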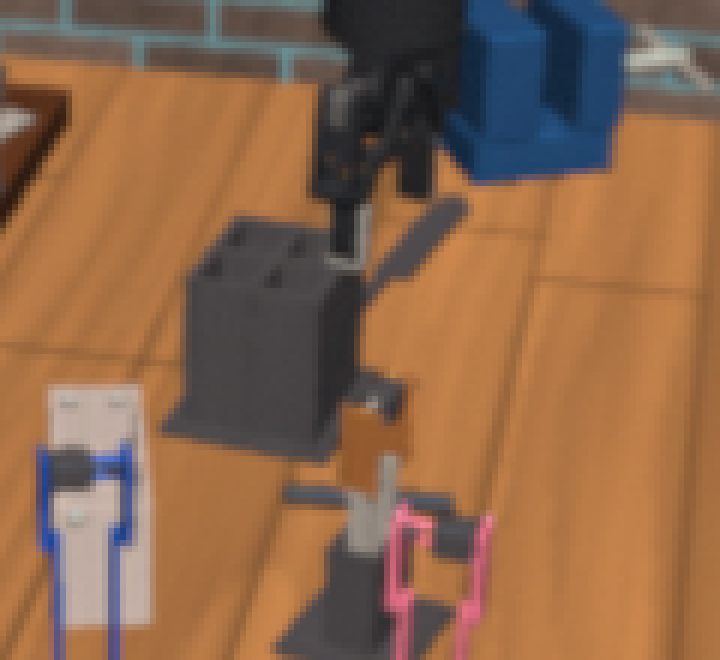

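```bash
python3 - <<'E'
from h import *
s=load("side1.npz"); t=load("top1.npz")
p=np.array([.4442,.0149,.2601]);th=-.264
Y=np.array([-np.sin(th),np.cos(th),0]);X=np.array([np.cos(th),np.sin(th),0])
for zz in (-.011,0):
  for sx in(-.011,.011):
    q=p+Y*.0427+X*sx+[0,0,zz]
    print(zz,sx,(proj(s,[q])[0]-[230,110]+.5)*6)
C,m=cloud(s)
for v in range(40,45):
    print(v,[tuple((C[110+v,230+u]*1000).astype(int)) for u in range(54,62)])
E
```

```text
-0.011 -0.011 [369.44020997 292.91949985]
-0.011 0.011 [331.29411683 283.87023664]
0 -0.011 [370.44573685 274.21140067]
0 0.011 [332.13983542 265.2395613 ]
40 [(np.int64(467), np.int64(62), np.int64(277)), (np.int64(463), np.int64(68), np.int64(280)), (np.int64(461), np.int64(62), np.int64(278)), (np.int64(457), np.int64(71), np.int64(282)), (np.int64(454), np.int64(69), np.int64(282)), (np.int64(451), np.int64(71), np.int64(283)), (np.int64(448), np.int64(64), np.int64(280)), (np.int64(446), np.int64(60), np.int64(278))]
41 [(np.int64(468), np.int64(60), np.int64(272)), (np.int64(463), np.int64(66), np.int64(276)), (np.int64(460), np.int64(67), np.int64(277)), (np.int64(457), np.int64(68), np.int64(277)), (np.int64(454), np.int64(66), np.int64(277)), (np.int64(451), np.int64(68), np.int64(278)), (np.int64(448), np.int64(66), np.int64(278)), (np.int64(445), np.int64(61), np.int64(275))]
42 [(np.int64(468), np.int64(59), np.int64(268)), (np.int64(464), np.int64(64), np.int64(271)), (np.int64(460), np.int64(71), np.int64(275)), (np.int64(456), np.int64(72), np.int64(276)), (np.int64(45
[... 222 characters left out ...]
 (np.int64(464), np.int64(63), np.int64(267)), (np.int64(460), np.int64(65), np.int64(269)), (np.int64(458), np.int64(58), np.int64(265)), (np.int64(453), np.int64(70), np.int64(272)), (np.int64(451), np.int64(61), np.int64(268)), (np.int64(448), np.int64(65), np.int64(270)), (np.int64(445), np.int64(61), np.int64(268))]
44 [(np.int64(509), np.int64(-235), np.int64(113)), (np.int64(505), np.int64(-236), np.int64(113)), (np.int64(502), np.int64(-239), np.int64(111)), (np.int64(457), np.int64(63), np.int64(264)), (np.int64(454), np.int64(63), np.int64(265)), (np.int64(451), np.int64(60), np.int64(264)), (np.int64(448), np.int64(65), np.int64(266)), (np.int64(510), np.int64(-460), np.int64(3))]
```

```bash
python3 - <<'E'
from h import *
t=load("top1.npz");crop(t,200,150,120,110,6,"pics/t1.png")
E
```

```text
(no output)
```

View pics/t1.png

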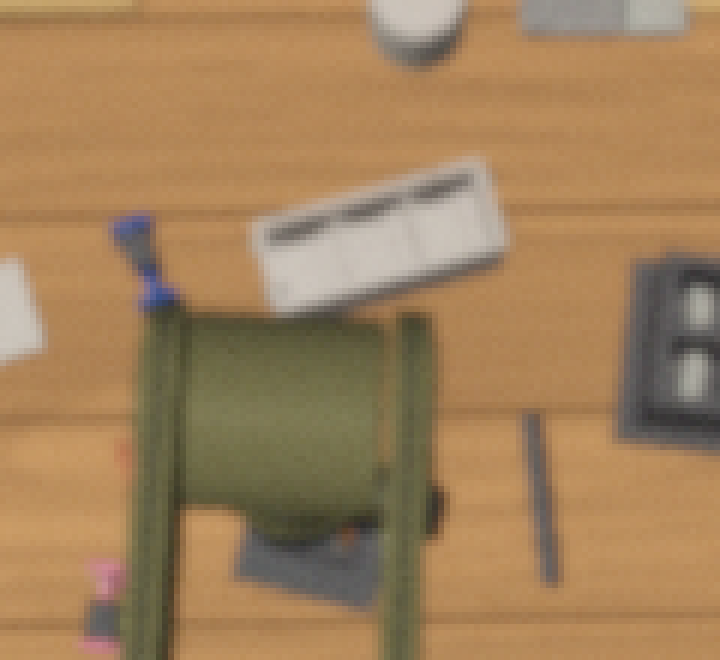

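```bash
python3 - <<'E'
from ov import *
s=load("side0.npz")
B=(.5474,-.2406,-.1398);T=(.617,-.0297,.2723);L=(.5692,.2549,.303);S=(.446,.0113,-.26)
g=(0,255,0)
R=[(boxpts(B,.092,.104,.112),g),(boxpts(B,.034,.04,.112,.021,.024),g),(boxpts(B,.034,.04,.112,-.021,.024),g)]
overlay(s,R,255,140,45,50,14,"pics/a.png")
R=[(boxpts(T,.056,.142,.082),g),(boxpts(T,.046,.132,.082),g),(boxpts(T,.056,.142,0),g)]
overlay(s,R,230,170,30,50,12,"pics/b.png")
R=[(boxpts(S,.024,.05,.163),g),(boxpts(S,.024,.05,.107),g),(boxpts(S,.032,.054,.07),g),(boxpts(S,.032,.054,.0),g)]
overlay(s,R,272,165,35,60,10,"pics/c.png")
R=[(boxpts(L,.058,.144,.017),g),(boxpts(L,.058,.144,.012),g),(boxpts(L,.014,.07,.057),g),(boxpts(L,.014,.07,.017),g)]
overlay(s,R,225,228,33,45,12,"pics/d.png")
ims=[cv2.imread(f"pics/{c}.png") for c in "abcd"]
h=600
out=np.zeros((600,800,3),np.uint8)
for i,(im,(x,y)) in enumerate(zip(ims,[(0,0),(400,0),(0,300),(400,300)])):
    k=min(400/im.shape[1],300/im.shape[0]);r=cv2.resize(im,None,fx=k,fy=k);out[y:y+r.shape[0],x:x+r.shape[1]]=r[:300,:400]
cv2.imwrite("pics/ov4.png",out)
E
```

```text
(no output)
```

View pics/a.png

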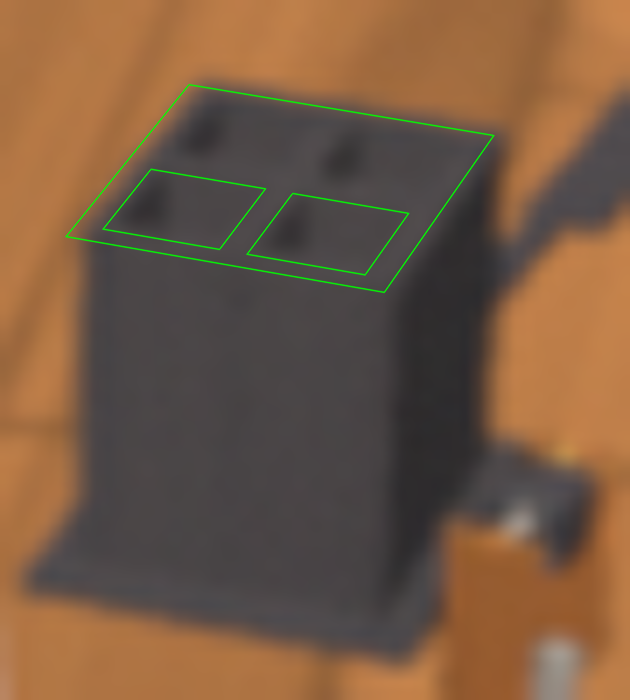

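View pics/c.png

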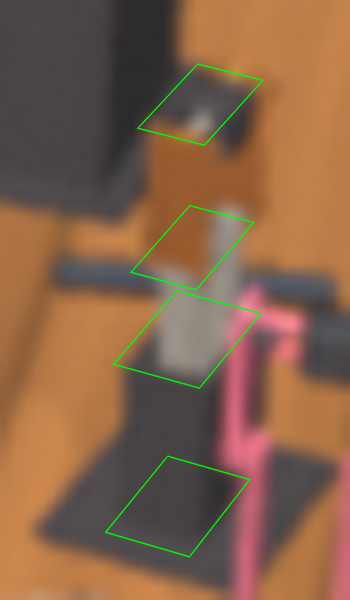

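View pics/b.png

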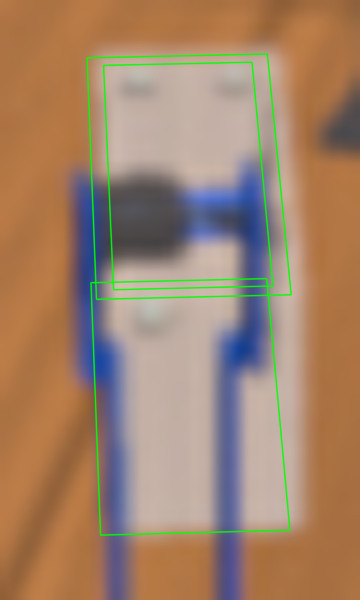

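View pics/d.png

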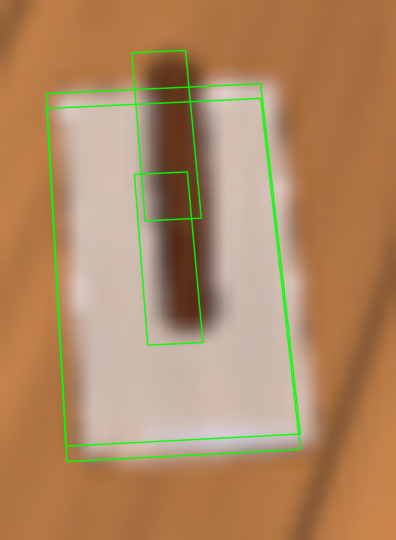

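```bash
python3 - <<'E'
from h import *
s=load("side1.npz")
p=np.array([.4442,.0149,.2601]);th=-.264
Y=np.array([-np.sin(th),np.cos(th),0]);X=np.array([np.cos(th),np.sin(th),0])
for yy in (.0427,.05,.057):
  for sx in(-.011,.011):
    q=p+Y*yy+X*sx+[0,0,0]
    print(yy,sx,(proj(s,[q])[0]-[230,110]+.5)*6)
crop(s,276,125,30,35,18,"pics/g.png")
E
```

```text
0.0427 -0.011 [370.44573685 274.21140067]
0.0427 0.011 [332.13983542 265.2395613 ]
0.05 -0.011 [364.85069454 279.76822561]
0.05 0.011 [326.42327145 270.72676756]
0.057 -0.011 [359.44240727 285.13956944]
0.057 0.011 [320.89785533 276.03054346]
```

View pics/g.png

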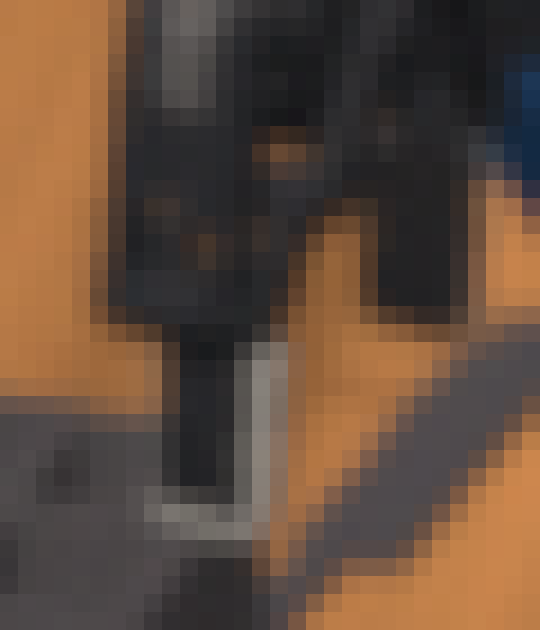

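```bash
python3 go.py 442.5 11.5 180 -.264 442.5 11.5 125 -.264
```

```text
t 2.33 p [0.4442 0.0149 0.2601] yaw -0.2641 tilt z [-8.e-04  7.e-04 -1.e+00] gap 0.0855 F [-0.2 -0.4  0.3] T [ 0.03  0.01 -0.02] q [-0.06  0.11  1.73  0.    1.31 -1.37]
-> [442.5  11.5 180. ] shift in old axes 0.7 -3.7 80.1 | twist -0.0001 | shift in new axes 0.7 -3.7 80.1
-> [442.5  11.5 125. ] shift in old axes 0.0 0.0 55.0 | twist 0.0000 | shift in new axes 0.0 0.0 55.0
```

Call:
{"api": "step_arm", "payload": {"moves": [{"dx": 0.7,"dy": -3.7,"dz": 0,"twist": 0},{"dx": 0,"dy": 0,"dz": 40,"twist": 0},{"dx": 0,"dy": 0,"dz": 40,"twist": 0},{"dx": 0,"dy": 0,"dz": 0,"twist": 0},{"dx": 0,"dy": 0,"dz": 0,"twist": 0}]}}

```text
time_s: 2.95
ee_pos: [0.4439, 0.0104, 0.1814]
orientation: [0.415, 3.113, 0.0]
wrist_force: [0.2, 0.8, 0.5]
finger_gap: 0.0854
```

```bash
python3 snap.py 2 side; python3 go.py 442.5 11.5 125 -.264
python3 - <<'E'
from h import *
s=load("side2.npz");crop(s,260,130,60,80,8,"pics/s2.png")
E
```

```text
t 3.00 p [0.4444 0.0103 0.1818] yaw -0.2651 tilt z [ 2.8e-03 -2.0e-04 -1.0e+00] gap 0.0853 F [-0.4 -0.1 -0.2] T [-0.  0.  0.] q [-0.07  0.19  1.85 -0.    1.1  -1.38]
-> [442.5  11.5 125. ] shift in old axes 2.2 0.7 56.8 | twist -0.0011 | shift in new axes 2.2 0.7 56.8
```

View pics/s2.png

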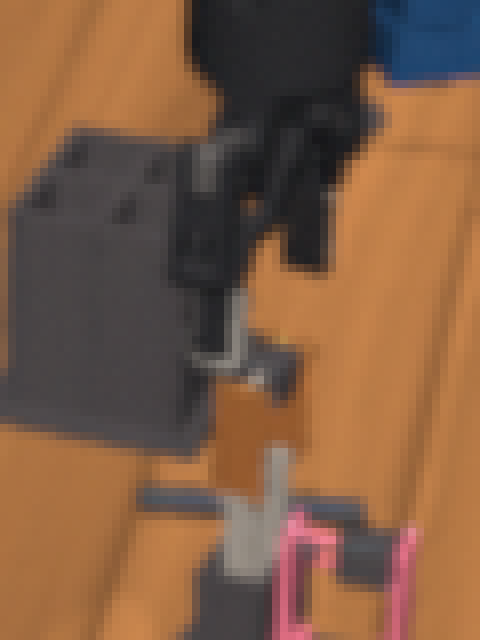

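Call:
{"api": "step_arm", "payload": {"moves": [{"dx": 1,"dy": 0,"dz": 28,"twist": 0},{"dx": 0,"dy": 0,"dz": 28.5,"twist": 0},{"dx": 0,"dy": 0,"dz": 0,"twist": 0},{"dx": 0,"dy": 0,"dz": 0,"twist": 0}]}}

```text
time_s: 3.5
ee_pos: [0.4436, 0.0103, 0.1253]
orientation: [0.416, 3.111, 0.0]
wrist_force: [0.6, 0.1, 0.3]
finger_gap: 0.0855
```

Call:
{"api": "step_arm", "payload": {"moves": [{"dx": 0,"dy": 0,"dz": 0,"twist": 0},{"dx": 0,"dy": 0,"dz": 0,"twist": 0},{"dx": 0,"dy": 0,"dz": 0,"twist": 0},{"dx": 0,"dy": 0,"dz": 0,"twist": 0},{"dx": 0,"dy": 0,"dz": 0,"twist": 0},{"dx": 0,"dy": 0,"dz": 0,"twist": 0}], "claw": 0.42}}

```text
time_s: 4.25
ee_pos: [0.4433, 0.0106, 0.1246]
orientation: [0.416, 3.111, 0.001]
wrist_force: [1.1, 1.7, 5.8]
finger_gap: 0.0498
```

```bash
python3 go.py 442.5 11.5 125 -.264
```

```text
t 4.25 p [0.4433 0.0106 0.1246] yaw -0.2661 tilt z [ 2.5e-03  5.0e-04 -1.0e+00] gap 0.0498 F [1.1 1.7 5.8] T [ 0.34 -0.05 -0.03] q [-0.07  0.26  1.93  0.    0.94 -1.38]
-> [442.5  11.5 125. ] shift in old axes 1.0 0.7 -0.4 | twist -0.0021 | shift in new axes 1.0 0.7 -0.4
```

Call:
{"api": "step_arm", "payload": {"moves": [{"dx": 0,"dy": 0,"dz": 0,"twist": 0},{"dx": 0,"dy": 0,"dz": 0,"twist": 0},{"dx": 0,"dy": 0,"dz": 0,"twist": 0},{"dx": 0,"dy": 0,"dz": 0,"twist": 0}], "claw": 0.49}}

```text
time_s: 4.75
ee_pos: [0.4436, 0.0105, 0.1252]
orientation: [0.416, 3.111, 0.001]
wrist_force: [-0.5, 1.0, 10.1]
finger_gap: 0.0437
```

```bash
python3 go.py 442.5 11.5 125 -.264
```

```text
t 4.75 p [0.4436 0.0105 0.1252] yaw -0.2660 tilt z [ 3.2e-03  2.0e-04 -1.0e+00] gap 0.0437 F [-0.5  1.  10.1] T [0.36 0.17 0.02] q [-0.07  0.26  1.93  0.    0.94 -1.38]
-> [442.5  11.5 125. ] shift in old axes 1.3 0.7 0.2 | twist -0.0020 | shift in new axes 1.3 0.7 0.2
```

Call:
{"api": "step_arm", "payload": {"moves": [{"dx": 0,"dy": 0,"dz": -10,"twist": 0},{"dx": 0,"dy": 0,"dz": -20,"twist": 0},{"dx": 0,"dy": 0,"dz": -30,"twist": 0},{"dx": 0,"dy": 0,"dz": -30,"twist": 0},{"dx": 0,"dy": 0,"dz": -40,"twist": 0},{"dx": 0,"dy": 0,"dz": -40,"twist": 0},{"dx": 0,"dy": 0,"dz": 0,"twist": 0},{"dx": 0,"dy": 0,"dz": 0,"twist": 0}]}}

```text
time_s: 5.75
ee_pos: [0.4411, 0.0103, 0.293]
orientation: [-0.416, -3.112, 0.0]
wrist_force: [-0.0, -0.1, -2.4]
finger_gap: 0.0439
```

```bash
python3 snap.py 3 side top; python3 go.py 568.5 -219.7 285 -.14 527.0 -213.7 285 -.14
python3 - <<'E'
from h import *
s=load("side3.npz");crop(s,240,80,85,110,6,"pics/s3.png")
E
```

```text
t 5.85 p [0.4408 0.0104 0.2922] yaw -0.2658 tilt z [-3.8e-03  2.0e-04 -1.0e+00] gap 0.0437 F [-0.1 -0.  -1.7] T [-0.01 -0.03 -0.01] q [-0.07  0.08  1.68 -0.    1.39 -1.38]
-> [ 568.5 -219.7  285. ] shift in old axes -183.7 -188.4 7.2 | twist -0.1258 | shift in new axes -158.6 -210.0 7.2
-> [ 527.  -213.7  285. ] shift in old axes 41.9 0.2 -0.0 | twist 0.0000 | shift in new axes 41.9 0.2 -0.0
```

View pics/s3.png

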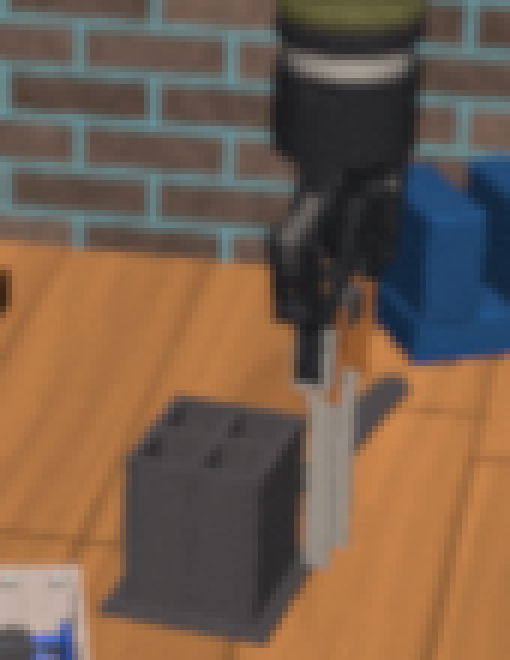

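```bash
python3 - <<'E'
from ov import *
s=load("side3.npz")
p=(.4408,.0104,-.266)
R=[(boxpts(p,.014,.004,.172,0,.013),(0,255,0)),(boxpts(p,.014,.004,.172,0,-.013),(0,255,0)),(boxpts(p,.014,.004,.25,0,.013),(0,255,0)),(boxpts(p,.024,.044,.331),(0,255,255))]
overlay(s,R,280,120,35,60,11,"pics/s3o.png")
E
```

```text
(no output)
```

View pics/s3o.png

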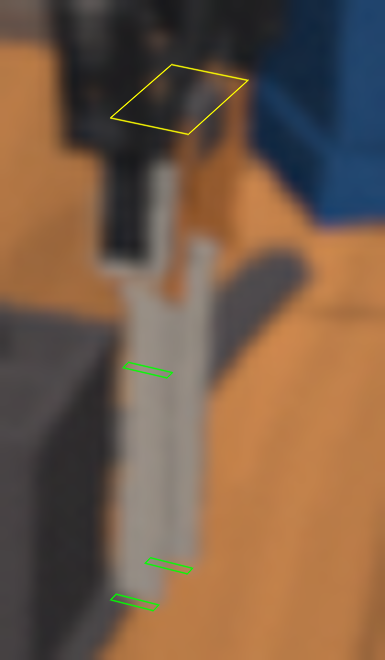

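Call:
{"api": "step_arm", "payload": {"moves": [{"dx": -30,"dy": -31,"dz": 0,"twist": 0},{"dx": -31,"dy": -31.6,"dz": 0,"twist": -0.04},{"dx": -28,"dy": -33,"dz": 0,"twist": -0.04},{"dx": -28,"dy": -34,"dz": 0,"twist": -0.046},{"dx": -26,"dy": -35,"dz": 0,"twist": 0},{"dx": -26,"dy": -35,"dz": 0,"twist": 0},{"dx": 0,"dy": 0,"dz": 0,"twist": 0},{"dx": 0,"dy": 0,"dz": 0,"twist": 0},{"dx": 0,"dy": 0,"dz": 0,"twist": 0}]}}

```text
time_s: 6.98
ee_pos: [0.5666, -0.2185, 0.2931]
orientation: [-0.218, -3.132, -0.001]
wrist_force: [0.1, -1.1, -1.4]
finger_gap: 0.0435
```

```bash
python3 go.py 569 -219.7 285 -.14 569 -219.7 250 -.14
```

```text
t 6.97 p [ 0.5666 -0.2185  0.2931] yaw -0.1389 tilt z [-0.0017  0.001  -1.    ] gap 0.0435 F [ 0.1 -1.1 -1.4] T [-0.02 -0.01 -0.03] q [-0.44  0.32  1.36  0.    1.47 -1.87]
-> [ 569.  -219.7  285. ] shift in old axes -2.5 -0.9 8.1 | twist 0.0011 | shift in new axes -2.5 -0.9 8.1
-> [ 569.  -219.7  250. ] shift in old axes 0.0 0.0 35.0 | twist 0.0000 | shift in new axes 0.0 0.0 35.0
```

Call:
{"api": "step_arm", "payload": {"moves": [{"dx": -2.5,"dy": -0.9,"dz": 20,"twist": 0},{"dx": 0,"dy": 0,"dz": 26,"twist": 0},{"dx": 0,"dy": 0,"dz": 0,"twist": 0},{"dx": 0,"dy": 0,"dz": 0,"twist": 0},{"dx": 0,"dy": 0,"dz": 0,"twist": 0}]}}

```text
time_s: 7.6
ee_pos: [0.5705, -0.221, 0.2493]
orientation: [0.219, 3.131, -0.001]
wrist_force: [-0.4, -0.1, -1.3]
finger_gap: 0.0437
```

```bash
python3 snap.py 4 side top; python3 go.py 569 -219.7 250 -.14
python3 - <<'E'
from ov import *
s=load("side4.npz")
from cell import bot
e=bot.observe()["ee_pos"]
p=(e[0],e[1],-.14);z=e[2]-.120
B=(.5449,-.2406,-.14)
g=(0,255,0)
R=[(boxpts(p,.014,.004,z,0,.013),g),(boxpts(p,.014,.004,z,0,-.013),g)]
R+=[(boxpts(B,.034,.04,.112,a*.021,b*.024),(0,255,255)) for a in(-1,1) for b in(-1,1)]+[(boxpts(B,.092,.104,.112),(0,255,255))]
overlay(s,R,255,110,45,75,8,"pics/s4.png")
im=cv2.imread("pics/s4.png"); 
r=cv2.resize(s["pixels"][110:185,255:300],(360,600),interpolation=cv2.INTER_CUBIC)
cv2.imwrite("pics/s4.png",np.hstack([im,r]))
t=load("top4.npz");crop(t,280,170,80,70,8,"pics/t4.png")
E
```

```text
t 7.70 p [ 0.5703 -0.2211  0.249 ] yaw -0.1396 tilt z [ 1.9e-03 -9.0e-04 -1.0e+00] gap 0.0436 F [ 0.9  0.8 -1.7] T [-0.01 -0.03  0.04] q [-0.44  0.35  1.42 -0.    1.37 -1.87]
-> [ 569.  -219.7  250. ] shift in old axes 1.5 1.2 -1.0 | twist 0.0004 | shift in new axes 1.5 1.2 -1.0
```

View pics/s4.png

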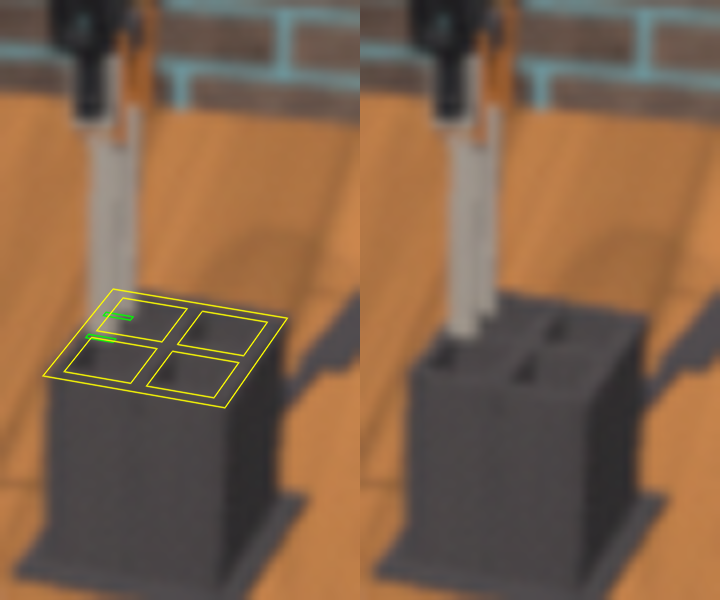

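View pics/t4.png

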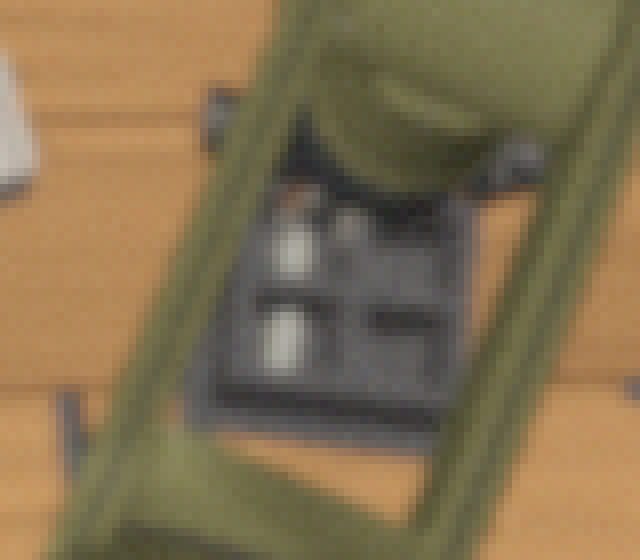

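```bash
python3 - <<'E'
from ov import *
t=load("top0.npz")
B=np.array((.5474,-.2406,-.1398))
g=t["pixels"].astype(float).mean(-1)
for (u0,v0,u1,v1) in ((308,193,324,206),(307,207,324,218)):
    a=g[v0:v1,u0:u1]; w=np.clip(a-90,0,None); vv,uu=np.mgrid[v0:v1,u0:u1]
    print(a.astype(int))
    uv=[(w*uu).sum()/w.sum(),(w*vv).sum()/w.sum()]
    P=ray(t,[uv],.068)[0]; d=P[:2]-B[:2]; c,s=np.cos(B[2]),np.sin(B[2])
    print(uv,P,"block frame",c*d[0]+s*d[1],-s*d[0]+c*d[1])
B=tuple(B)
R=[(boxpts(B,.034,.04,.112,a*.021,b*.024),(0,255,255)) for a in(-1,1) for b in(-1,1)]+[(boxpts(B,.092,.104,.112),(0,255,255))]
R+=[(boxpts(B,.026,.012,.068,a*.021,b*.024),(0,0,255)) for a in(-1,1) for b in(-1,1)]
overlay(t,R,300,185,45,45,12,"pics/t0b.png")
E
```

```text
[[107 101  99  94  94  92  91  90  95  98  98 100 103 107 107 112]
 [ 94  88  87  86  83  76  72  73  78  77  79  80  89  91  91  92]
 [ 86  81  85  84  81  70  62  57  62  56  64  65  67  71  70  83]
 [ 81  76  79  83  79  61  54  54  63  58  55  56  58  58  60  70]
 [ 81  76  83  86  79  69  70  94  96  88  74  57  47  54  60  72]
 [ 79  72  82  85  83  82  97 126 136 129 102  80  61  62  63  71]
 [ 77  78  79  88  90  93 111 143 157 153 127  99  75  72  70  72]
 [ 76  75  83  92  95 102 122 146 161 159 138 109  88  76  72  75]
 [ 77  77  82  89  96 103 124 148 163 160 137 110  86  75  75  78]
 [ 75  78  84  94  91  98 119 143 160 156 137 108  86  78  75  79]
 [ 76  80  83  91  91  92 114 135 147 143 127 102  89  77  72  77]
 [ 73  78  85  89  89  92 102 117 125 122 108  98  88  82  79  83]
 [ 75  81  85  85  83  83  89  92  97  98  93  90  90  87  85  87]]
[np.float64(316.2175358767939), np.float64(200.30749037451872)] [ 0.57364727 -0.21938555  0.068     ] block frame 0.023035071464490776 0.024664911486755342
[[ 80  76  80  83  79  68  59  59  65  64  63  60  66  62  69  73  85]
 
[... 166 characters left out ...]
 112 144 159 154 132  99  72  67  66  77  82]
 [ 74  77  81  91  95 106 128 150 162 159 135 106  84  75  72  81  86]
 [ 72  77  84  92  96 107 131 154 163 156 133 102  85  75  70  76  90]
 [ 72  78  87  92  96 104 132 156 162 152 125  98  83  73  72  80  85]
 [ 76  79  85  88  96 108 134 157 161 147 121  97  82  72  75  80  86]
 [ 75  82  87  89  96 106 129 144 147 134 111  93  85  78  76  83  88]
 [ 70  77  82  89  90  99 109 122 124 116 100  92  85  83  83  84  87]
 [ 68  68  72  77  82  84  88  94  94  94  90  90  89  86  84  88  90]]
[np.float64(314.8855555555556), np.float64(212.41031746031746)] [ 0.5299886  -0.21311476  0.068     ] block frame -0.021071468376275295 0.024790895864905783
```

View pics/t0b.png

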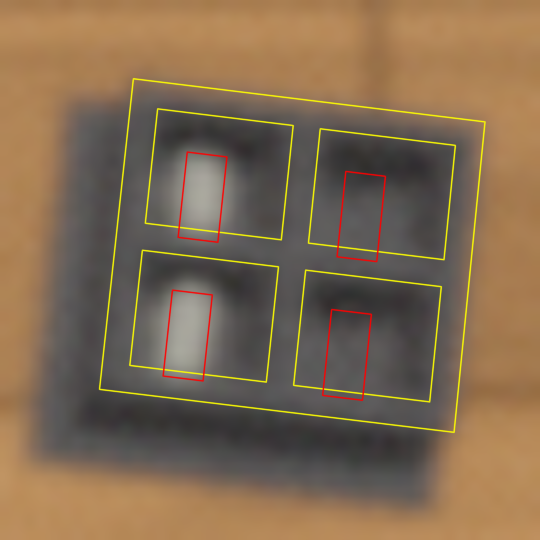

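Call:
{"api": "step_arm", "payload": {"moves": [{"dx": 1.2,"dy": 1.5,"dz": 10,"twist": 0},{"dx": 0,"dy": 0,"dz": 15,"twist": 0},{"dx": 0,"dy": 0,"dz": 15,"twist": 0},{"dx": 0,"dy": 0,"dz": 10,"twist": 0},{"dx": 0,"dy": 0,"dz": 0,"twist": 0},{"dx": 0,"dy": 0,"dz": 0,"twist": 0}]}}

```text
time_s: 8.45
ee_pos: [0.5692, -0.2195, 0.198]
orientation: [0.219, 3.133, -0.0]
wrist_force: [0.2, 0.6, -0.7]
finger_gap: 0.0438
```

```bash
python3 snap.py 5 side; python3 go.py 569 -219.5 154 -.14
python3 - <<'E'
from ov import *
s=load("side5.npz")
crop(s,260,130,40,45,14,"pics/s5.png")
E
```

```text
t 8.50 p [ 0.5693 -0.2195  0.1983] yaw -0.1398 tilt z [ 1.e-03 -4.e-04 -1.e+00] gap 0.0439 F [-0.4  0.7 -1.2] T [0.02 0.03 0.05] q [-0.44  0.39  1.49  0.    1.26 -1.87]
-> [ 569.  -219.5  154. ] shift in old axes 0.3 -0.0 44.3 | twist 0.0002 | shift in new axes 0.3 -0.0 44.3
```

View pics/s5.png

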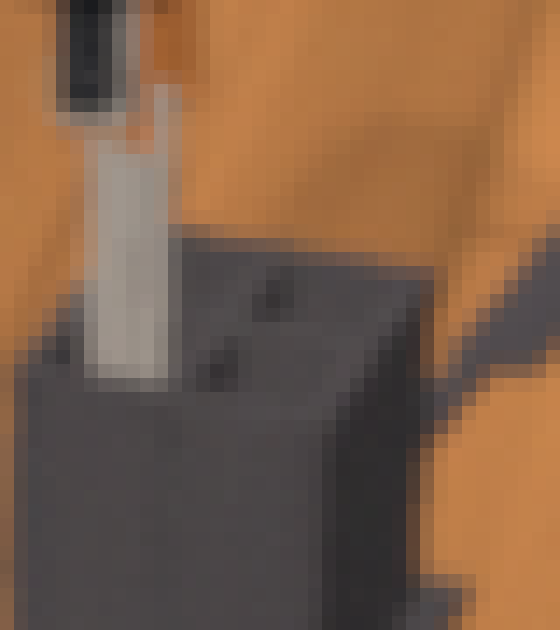

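Call:
{"api": "step_arm", "payload": {"moves": [{"dx": 0,"dy": 0,"dz": 8,"twist": 0},{"dx": 0,"dy": 0,"dz": 8,"twist": 0},{"dx": 0,"dy": 0,"dz": 0,"twist": 0}]}}

```text
time_s: 8.88
ee_pos: [0.5681, -0.2189, 0.1807]
orientation: [-0.219, -3.132, -0.001]
wrist_force: [0.1, 0.2, -1.8]
finger_gap: 0.0433
```

Call:
{"api": "step_arm", "payload": {"moves": [{"dx": 0,"dy": 0,"dz": 9,"twist": 0},{"dx": 0,"dy": 0,"dz": 9,"twist": 0},{"dx": 0,"dy": 0,"dz": 9,"twist": 0},{"dx": 0,"dy": 0,"dz": 0,"twist": 0},{"dx": 0,"dy": 0,"dz": 0,"twist": 0}]}}

```text
time_s: 9.5
ee_pos: [0.5689, -0.2193, 0.1548]
orientation: [0.219, 3.134, -0.0]
wrist_force: [-0.4, 0.5, -1.7]
finger_gap: 0.0437
```

Call:
{"api": "step_arm", "payload": {"moves": [{"dx": 0,"dy": 0,"dz": 0,"twist": 0},{"dx": 0,"dy": 0,"dz": 0,"twist": 0},{"dx": 0,"dy": 0,"dz": 0,"twist": 0},{"dx": 0,"dy": 0,"dz": 0,"twist": 0}], "claw": 0.59}}

```text
time_s: 10.0
ee_pos: [0.5689, -0.2193, 0.155]
orientation: [0.219, 3.134, -0.0]
wrist_force: [0.5, -0.2, -1.4]
finger_gap: 0.0356
```

Call:
{"api": "step_arm", "payload": {"moves": [{"dx": 0,"dy": 0,"dz": 0,"twist": 0},{"dx": 0,"dy": 0,"dz": 0,"twist": 0},{"dx": 0,"dy": 0,"dz": 0,"twist": 0},{"dx": 0,"dy": 0,"dz": 0,"twist": 0}], "claw": 0.66}}

```text
time_s: 10.5
ee_pos: [0.5691, -0.2194, 0.1552]
orientation: [0.219, 3.133, -0.001]
wrist_force: [0.1, -0.7, 2.4]
finger_gap: 0.0322
```

```bash
python3 go.py 569 -219.5 154 -.14
```

```text
t 10.50 p [ 0.5691 -0.2194  0.1552] yaw -0.1398 tilt z [ 8.e-04 -4.e-04 -1.e+00] gap 0.0322 F [ 0.1 -0.7  2.4] T [-0.04 -0.05 -0.02] q [-0.44  0.43  1.55  0.    1.16 -1.87]
-> [ 569.  -219.5  154. ] shift in old axes 0.1 -0.1 1.2 | twist 0.0002 | shift in new axes 0.1 -0.1 1.2
```

Call:
{"api": "step_arm", "payload": {"moves": [{"dx": 0,"dy": 0,"dz": -8,"twist": 0},{"dx": 0,"dy": 0,"dz": -12,"twist": 0},{"dx": 0,"dy": 0,"dz": 0,"twist": 0},{"dx": 0,"dy": 0,"dz": 0,"twist": 0}]}}

```text
time_s: 11.0
ee_pos: [0.5687, -0.2192, 0.1749]
orientation: [0.219, 3.134, 0.0]
wrist_force: [-0.4, -0.4, -2.3]
finger_gap: 0.0323
```

Call:
{"api": "step_arm", "payload": {"moves": [{"dx": 0,"dy": 0,"dz": -20,"twist": 0},{"dx": 0,"dy": 0,"dz": -25,"twist": 0},{"dx": 0,"dy": 0,"dz": -25,"twist": 0},{"dx": 0,"dy": 0,"dz": -25,"twist": 0},{"dx": 0,"dy": 0,"dz": -25,"twist": 0},{"dx": 0,"dy": 0,"dz": -10,"twist": 0},{"dx": 0,"dy": 0,"dz": 0,"twist": 0},{"dx": 0,"dy": 0,"dz": 0,"twist": 0}]}}

```text
time_s: 12.0
ee_pos: [0.5681, -0.2189, 0.3034]
orientation: [-0.219, -3.132, -0.001]
wrist_force: [-0.2, 0.1, -2.7]
finger_gap: 0.0323
```

```bash
python3 snap.py 6 side top; python3 go.py 614.5 -29.7 300 .272
python3 - <<'E'
from ov import *
s=load("side6.npz")
crop(s,250,60,55,95,6,"pics/s6.png")
t=load("top6.npz");crop(t,230,150,120,90,6,"pics/t6.png")
E
```

```text
t 12.10 p [ 0.5682 -0.219   0.3033] yaw -0.1398 tilt z [-0.0025  0.0012 -1.    ] gap 0.0324 F [-0.5  0.3 -2.9] T [-0.01  0.02  0.04] q [-0.44  0.32  1.33  0.    1.49 -1.87]
-> [614.5 -29.7 300. ] shift in old axes -19.5 193.9 3.3 | twist -0.4118 | shift in new axes -95.5 169.9 3.3
```

View pics/s6.png

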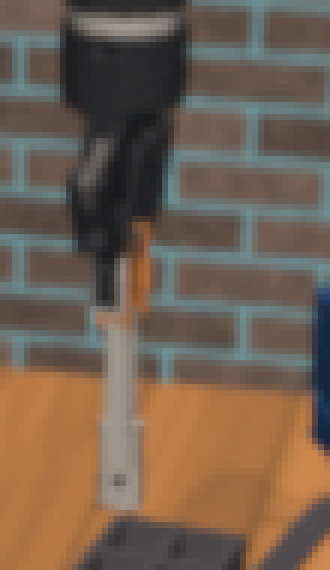

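View pics/t6.png

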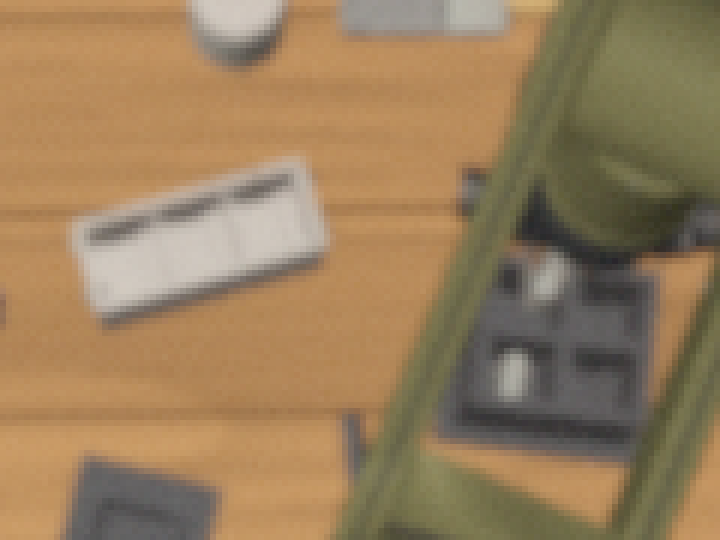

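```bash
python3 go.py 626.5 -73.1 300 .272 614.4 -29.7 300 .272; python3 - <<'E'
from fit import *
t=load("top6.npz")
print(fitrect(t,.082,np.array([.617,-.03]),.27,(.056,.142),[(0,0,.046,.132)]))
print(fitrect(t,.082,np.array([.617,-.03]),.27,(.056,.142),[(0,0,.046,.132)],tol=.009))
print(fitrect(t,.112,np.array([.547,-.24]),-.14,(.092,.104),[(a*.021,b*.024,.034,.040) for a in(-1,1) for b in(-1,1)]))
t=load("top0.npz")
print(fitrect(t,.082,np.array([.617,-.03]),.27,(.056,.142),[(0,0,.046,.132)],tol=.009))
from ov import *
T=(.617,-.0297,.2723);g=(0,255,0)
R=[(boxpts(T,.056,.142,.082),g),(boxpts(T,.046,.132,.082),g)]+[(boxpts(T,.046,.020,.018,0,y),(0,0,255)) for y in(-.045,0,.045)]+[(boxpts(T,.046,.003,.066,0,y),(255,0,0)) for y in(-.0225,.0225)]
overlay(t,R,235,170,55,40,14,"pics/tin.png")
E
```

```text
t 12.10 p [ 0.5682 -0.219   0.3033] yaw -0.1398 tilt z [-0.0025  0.0012 -1.    ] gap 0.0324 F [-0.5  0.3 -2.9] T [-0.01  0.02  0.04] q [-0.44  0.32  1.33  0.    1.49 -1.87]
-> [626.5 -73.1 300. ] shift in old axes -37.4 152.6 3.3 | twist -0.4118 | shift in new axes -95.4 124.8 3.3
-> [614.4 -29.7 300. ] shift in old axes -0.0 45.1 -0.0 | twist 0.0000 | shift in new axes -0.0 45.1 -0.0
(array([ 0.61694742, -0.02945777,  0.26940919]), np.float64(66.14876587559793), np.float64(171.0))
(array([ 0.6167406 , -0.02958195,  0.26911434]), np.float64(72.55265321729429), np.float64(212.0))
(array([ 0.54698532, -0.24038401, -0.14290574]), np.float64(102.0252935890797), np.float64(269.0))
(array([ 0.61674144, -0.02959361,  0.27005012]), np.float64(72.05834797664252), np.float64(216.0))
```

View pics/tin.png

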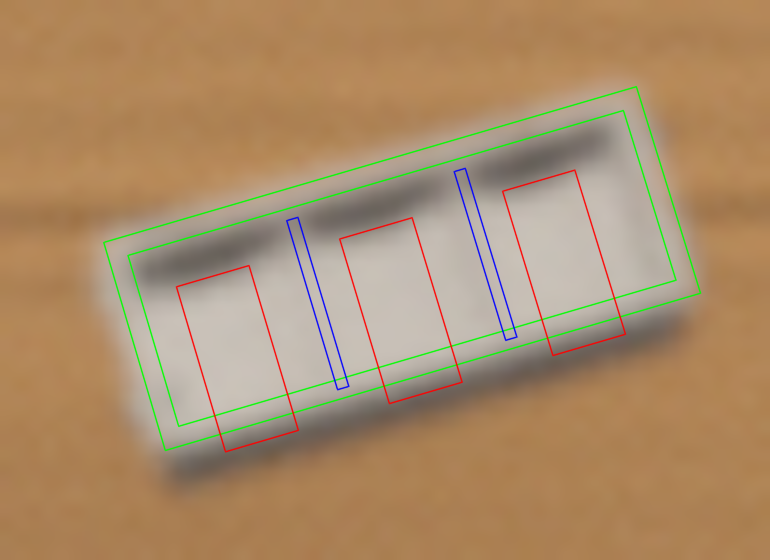

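Call:
{"api": "step_arm", "payload": {"moves": [{"dx": -7,"dy": 30,"dz": 0,"twist": 0},{"dx": -8,"dy": 31,"dz": 0,"twist": 0},{"dx": -8,"dy": 31,"dz": 0,"twist": 0},{"dx": -8,"dy": 31,"dz": 0,"twist": 0},{"dx": -6,"dy": 30,"dz": 0,"twist": 0},{"dx": 0,"dy": 0,"dz": 0,"twist": -0.1},{"dx": 0,"dy": 0,"dz": 0,"twist": -0.1},{"dx": 0,"dy": 0,"dz": 0,"twist": -0.11},{"dx": 0,"dy": 0,"dz": 0,"twist": -0.1},{"dx": 0,"dy": 0,"dz": 0,"twist": 0},{"dx": 0,"dy": 0,"dz": 0,"twist": 0},{"dx": 0,"dy": 0,"dz": 0,"twist": 0}]}}

```text
time_s: 13.6
ee_pos: [0.6267, -0.0729, 0.3046]
orientation: [0.422, -3.113, -0.0]
wrist_force: [1.4, 0.5, -2.8]
finger_gap: 0.0325
```

```bash
python3 go.py 626.3 -73 245 .27
```

```text
t 13.60 p [ 0.6267 -0.0729  0.3046] yaw 0.2693 tilt z [-3.e-04  1.e-04 -1.e+00] gap 0.0325 F [ 1.4  0.5 -2.8] T [-0.02  0.05 -0.03] q [-0.18  0.35  1.29  0.    1.51 -2.02]
-> [626.3 -73.  245. ] shift in old axes 0.4 0.0 59.6 | twist -0.0007 | shift in new axes 0.4 0.0 59.6
```

Call:
{"api": "step_arm", "payload": {"moves": [{"dx": 0,"dy": 0,"dz": 25,"twist": 0},{"dx": 0,"dy": 0,"dz": 25,"twist": 0},{"dx": 0,"dy": 0,"dz": 9,"twist": 0},{"dx": 0,"dy": 0,"dz": 0,"twist": 0},{"dx": 0,"dy": 0,"dz": 0,"twist": 0}]}}

```text
time_s: 14.22
ee_pos: [0.6276, -0.0731, 0.247]
orientation: [-0.423, 3.111, -0.001]
wrist_force: [-0.4, 0.3, -2.8]
finger_gap: 0.0324
```

```bash
python3 snap.py 7 side top; python3 go.py 626.3 -73 151 .27
python3 - <<'E'
from ov import *
s=load("side7.npz")
T=(.6143,-.0296,.27);g=(0,255,0)
R=[(boxpts(T,.056,.142,.082),g),(boxpts(T,.046,.132,.082),g),(boxpts(T,.026,.012,.098,0,-.045),(0,0,255)),(boxpts(T,.046,.042,.082,0,-.045),(0,255,255))]
overlay(s,R,220,130,50,70,8,"pics/s7.png")
im=cv2.imread("pics/s7.png"); 
r=cv2.resize(s["pixels"][130:200,220:270],(400,560),interpolation=cv2.INTER_CUBIC)
cv2.imwrite("pics/s7.png",np.hstack([im,r]))
t=load("top7.npz");crop(t,220,140,90,75,7,"pics/t7.png")
E
```

```text
t 14.32 p [ 0.6276 -0.0731  0.2471] yaw 0.2701 tilt z [ 2.3e-03 -5.0e-04 -1.0e+00] gap 0.0321 F [-0.6 -0.1 -1.9] T [-0.01 -0.06  0.02] q [-0.18  0.38  1.38 -0.    1.38 -2.02]
-> [626.3 -73.  151. ] shift in old axes 1.2 0.4 96.1 | twist 0.0001 | shift in new axes 1.2 0.4 96.1
```

View pics/s7.png

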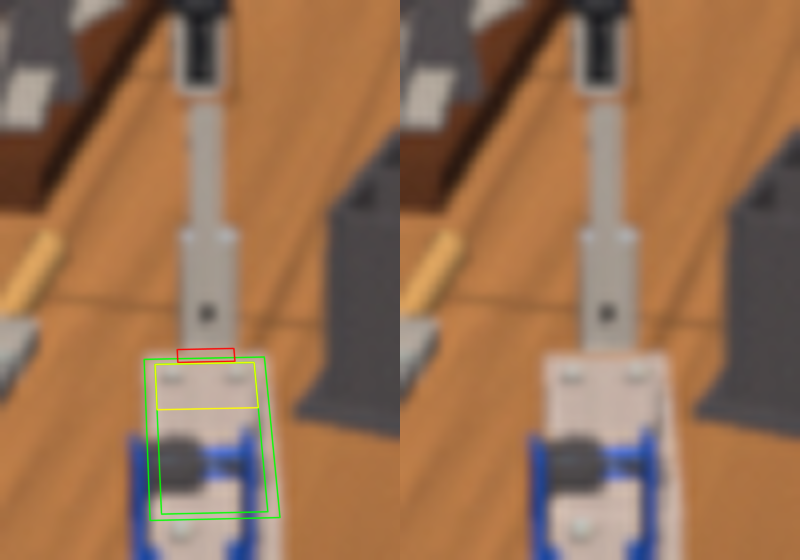

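View pics/t7.png

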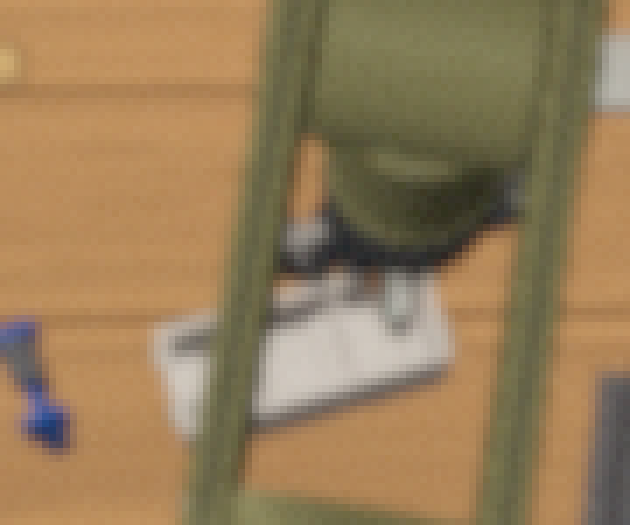

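Call:
{"api": "step_arm", "payload": {"moves": [{"dx": 1,"dy": 0.3,"dz": 15,"twist": 0},{"dx": 0,"dy": 0,"dz": 18,"twist": 0},{"dx": 0,"dy": 0,"dz": 18,"twist": 0},{"dx": 0,"dy": 0,"dz": 16,"twist": 0},{"dx": 0,"dy": 0,"dz": 10,"twist": 0},{"dx": 0,"dy": 0,"dz": 0,"twist": 0},{"dx": 0,"dy": 0,"dz": 0,"twist": 0}]}}

```text
time_s: 15.2
ee_pos: [0.6263, -0.073, 0.1693]
orientation: [-0.423, 3.112, -0.001]
wrist_force: [-0.2, -0.3, -2.3]
finger_gap: 0.0321
```

Call:
{"api": "step_arm", "payload": {"moves": [{"dx": 0,"dy": 0,"dz": 5,"twist": 0},{"dx": 0,"dy": 0,"dz": 5,"twist": 0},{"dx": 0,"dy": 0,"dz": 0,"twist": 0},{"dx": 0,"dy": 0,"dz": 0,"twist": 0}]}}

```text
time_s: 15.7
ee_pos: [0.6257, -0.0729, 0.1588]
orientation: [0.423, -3.113, -0.0]
wrist_force: [-0.2, 0.1, -1.8]
finger_gap: 0.0322
```

```bash
python3 go.py 626.3 -73 151 .27
```

```text
t 15.70 p [ 0.6257 -0.0729  0.1588] yaw 0.2702 tilt z [-0.  0. -1.] gap 0.0322 F [-0.2  0.1 -1.8] T [ 0.03  0.   -0.03] q [-0.18  0.45  1.5  -0.    1.19 -2.02]
-> [626.3 -73.  151. ] shift in old axes -0.5 -0.2 7.8 | twist 0.0002 | shift in new axes -0.5 -0.2 7.8
```

Call:
{"api": "step_arm", "payload": {"moves": [{"dx": 0,"dy": 0,"dz": 2,"twist": 0},{"dx": 0,"dy": 0,"dz": 2,"twist": 0},{"dx": 0,"dy": 0,"dz": 2,"twist": 0},{"dx": 0,"dy": 0,"dz": 0.7,"twist": 0},{"dx": 0,"dy": 0,"dz": 0,"twist": 0},{"dx": 0,"dy": 0,"dz": 0,"twist": 0}]}}

```text
time_s: 16.45
ee_pos: [0.6258, -0.0729, 0.1521]
orientation: [-0.423, 3.113, -0.0]
wrist_force: [0.9, -0.1, -2.0]
finger_gap: 0.0322
```

```bash
python3 go.py 626.3 -73 151 .27
```

```text
t 16.45 p [ 0.6258 -0.0729  0.1521] yaw 0.2702 tilt z [ 1.e-04 -0.e+00 -1.e+00] gap 0.0322 F [ 0.9 -0.1 -2. ] T [0.01 0.01 0.03] q [-0.18  0.46  1.51 -0.    1.18 -2.02]
-> [626.3 -73.  151. ] shift in old axes -0.5 -0.2 1.1 | twist 0.0002 | shift in new axes -0.5 -0.2 1.1
```

Call:
{"api": "step_arm", "payload": {"moves": [{"dx": 0,"dy": 0,"dz": 0.8,"twist": 0},{"dx": 0,"dy": 0,"dz": 0,"twist": 0}]}}

```text
time_s: 16.7
ee_pos: [0.6257, -0.0729, 0.1513]
orientation: [0.423, -3.113, -0.0]
wrist_force: [0.7, 0.4, -2.6]
finger_gap: 0.0321
```

Call:
{"api": "step_arm", "payload": {"moves": [{"dx": 0,"dy": 0,"dz": 0.6,"twist": 0},{"dx": 0,"dy": 0,"dz": 0,"twist": 0}]}}

```text
time_s: 16.95
ee_pos: [0.6258, -0.0729, 0.1512]
orientation: [-0.423, 3.113, -0.0]
wrist_force: [-0.7, 0.9, 1.7]
finger_gap: 0.0326
```

Call:
{"api": "step_arm", "payload": {"moves": [{"dx": 0,"dy": 0,"dz": 0,"twist": 0},{"dx": 0,"dy": 0,"dz": 0,"twist": 0},{"dx": 0,"dy": 0,"dz": 0,"twist": 0},{"dx": 0,"dy": 0,"dz": 0,"twist": 0}], "claw": 0.49}}

```text
time_s: 17.45
ee_pos: [0.6257, -0.0729, 0.1506]
orientation: [0.423, -3.113, -0.0]
wrist_force: [0.1, 0.3, -1.6]
finger_gap: 0.0435
```

Call:
{"api": "step_arm", "payload": {"moves": [{"dx": 0,"dy": 0,"dz": -5,"twist": 0},{"dx": 0,"dy": 0,"dz": -10,"twist": 0},{"dx": 0,"dy": 0,"dz": -15,"twist": 0},{"dx": 0,"dy": 0,"dz": -20,"twist": 0},{"dx": 0,"dy": 0,"dz": -30,"twist": 0},{"dx": 0,"dy": 0,"dz": -30,"twist": 0},{"dx": 0,"dy": 0,"dz": -20,"twist": 0},{"dx": 0,"dy": 0,"dz": 0,"twist": 0},{"dx": 0,"dy": 0,"dz": 0,"twist": 0}]}}

```text
time_s: 18.58
ee_pos: [0.6253, -0.0728, 0.2804]
orientation: [0.423, -3.112, -0.0]
wrist_force: [-0.2, -0.9, -2.9]
finger_gap: 0.0437
```

```bash
python3 snap.py 8 side top; python3 go.py 527.4 -213.5 285 -.14
python3 - <<'E'
from ov import *
t=load("top8.npz");crop(t,220,140,90,75,7,"pics/t8.png")
s=load("side8.npz");crop(s,220,90,60,100,6,"pics/s8.png")
E
```

```text
t 18.68 p [ 0.6249 -0.0728  0.2795] yaw 0.2702 tilt z [-2.4e-03  4.0e-04 -1.0e+00] gap 0.0441 F [ 0.3  1.1 -1.2] T [-0.01  0.02 -0.01] q [-0.18  0.36  1.33 -0.    1.46 -2.02]
-> [ 527.4 -213.5  285. ] shift in old axes 131.6 -109.6 -5.5 | twist 0.4102 | shift in new axes 76.9 -153.0 -5.5
```

View pics/t8.png

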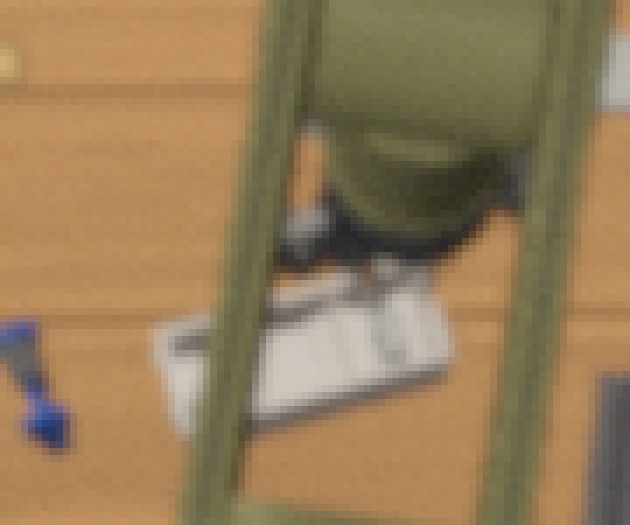

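View pics/s8.png

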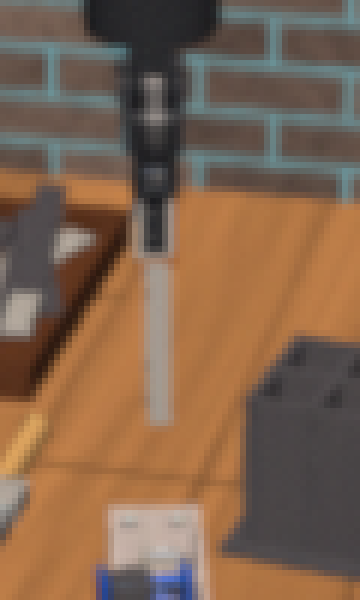

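Call:
{"api": "step_arm", "payload": {"moves": [{"dx": 22,"dy": -18,"dz": -5,"twist": 0},{"dx": 28,"dy": -23,"dz": 0,"twist": 0},{"dx": 28,"dy": -23,"dz": 0,"twist": 0},{"dx": 28,"dy": -23,"dz": 0,"twist": 0},{"dx": 25.6,"dy": -22.6,"dz": 0,"twist": 0},{"dx": 0,"dy": 0,"dz": 0,"twist": 0.1},{"dx": 0,"dy": 0,"dz": 0,"twist": 0.11},{"dx": 0,"dy": 0,"dz": 0,"twist": 0.1},{"dx": 0,"dy": 0,"dz": 0,"twist": 0.1},{"dx": 0,"dy": 0,"dz": 0,"twist": 0},{"dx": 0,"dy": 0,"dz": 0,"twist": 0},{"dx": 0,"dy": 0,"dz": 0,"twist": 0}]}}

```text
time_s: 20.18
ee_pos: [0.5281, -0.2136, 0.2855]
orientation: [-0.218, -3.134, -0.0]
wrist_force: [0.2, -0.6, -1.3]
finger_gap: 0.0434
```

```bash
python3 go.py 527.3 -213.4 240 -.14
```

```text
t 20.18 p [ 0.5281 -0.2136  0.2855] yaw -0.1388 tilt z [-4.e-04  2.e-04 -1.e+00] gap 0.0434 F [ 0.2 -0.6 -1.3] T [ 0.03 -0.01 -0.  ] q [-0.46  0.27  1.45 -0.    1.42 -1.89]
-> [ 527.3 -213.4  240. ] shift in old axes 0.8 0.1 45.5 | twist 0.0012 | shift in new axes 0.8 0.1 45.5
```

Call:
{"api": "step_arm", "payload": {"moves": [{"dx": 0.4,"dy": 0.1,"dz": 25,"twist": 0},{"dx": 0,"dy": 0,"dz": 15,"twist": 0},{"dx": 0,"dy": 0,"dz": 0,"twist": 0},{"dx": 0,"dy": 0,"dz": 0,"twist": 0},{"dx": 0,"dy": 0,"dz": 0,"twist": 0}]}}

```text
time_s: 20.8
ee_pos: [0.5284, -0.2138, 0.2466]
orientation: [0.219, 3.132, -0.001]
wrist_force: [0.4, -0.8, -1.4]
finger_gap: 0.0436
```

```bash
python3 snap.py 9 side; python3 go.py 527.3 -213.4 198 -.14
python3 - <<'E'
from ov import *
s=load("side9.npz")
from cell import bot
e=bot.observe()["ee_pos"]
p=(e[0],e[1],-.14);z=e[2]-.120
B=(.5449,-.2406,-.14)
g=(0,255,0)
R=[(boxpts(p,.014,.004,z,0,.013),g),(boxpts(p,.014,.004,z,0,-.013),g)]
R+=[(boxpts(B,.034,.04,.112,a*.021,b*.024),(0,255,255)) for a in(-1,1) for b in(-1,1)]+[(boxpts(B,.092,.104,.112),(0,255,255))]
overlay(s,R,255,110,45,75,8,"pics/s9.png")
im=cv2.imread("pics/s9.png"); 
r=cv2.resize(s["pixels"][110:185,255:300],(360,600),interpolation=cv2.INTER_CUBIC)
cv2.imwrite("pics/s9.png",np.hstack([im,r]))
E
```

```text
t 20.85 p [ 0.5283 -0.2137  0.2465] yaw -0.1397 tilt z [ 1.5e-03 -7.0e-04 -1.0e+00] gap 0.0438 F [ 0.5  0.1 -1.9] T [ 0.11 -0.01 -0.01] q [-0.46  0.3   1.51 -0.    1.33 -1.89]
-> [ 527.3 -213.4  198. ] shift in old axes 1.0 0.2 48.5 | twist 0.0003 | shift in new axes 1.0 0.2 48.5
```

View pics/s9.png

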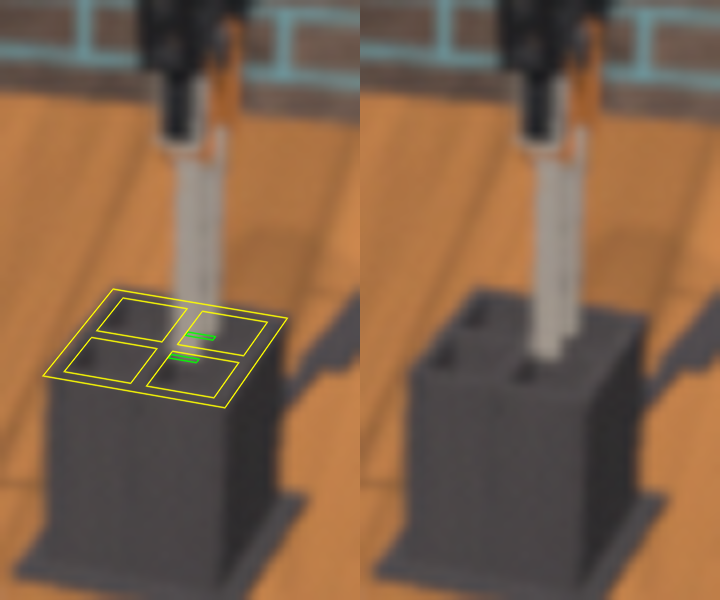

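Aligned the same way as before, so I'll go down.

Call:
{"api": "step_arm", "payload": {"moves": [{"dx": 0.5,"dy": 0.2,"dz": 15,"twist": 0},{"dx": 0,"dy": 0,"dz": 15,"twist": 0},{"dx": 0,"dy": 0,"dz": 15,"twist": 0},{"dx": 0,"dy": 0,"dz": 10,"twist": 0},{"dx": 0,"dy": 0,"dz": 0,"twist": 0},{"dx": 0,"dy": 0,"dz": 0,"twist": 0}]}}

```text
time_s: 21.6
ee_pos: [0.5277, -0.2134, 0.1909]
orientation: [0.219, 3.133, -0.0]
wrist_force: [0.1, 0.2, -2.1]
finger_gap: 0.0433
```

Call:
{"api": "step_arm", "payload": {"moves": [{"dx": 0,"dy": 0,"dz": 9,"twist": 0},{"dx": 0,"dy": 0,"dz": 9,"twist": 0},{"dx": 0,"dy": 0,"dz": 9,"twist": 0},{"dx": 0,"dy": 0,"dz": 8,"twist": 0},{"dx": 0,"dy": 0,"dz": 0,"twist": 0},{"dx": 0,"dy": 0,"dz": 0,"twist": 0}]}}

```text
time_s: 22.35
ee_pos: [0.5275, -0.2133, 0.1557]
orientation: [0.219, 3.134, -0.0]
wrist_force: [-0.3, -0.9, -1.0]
finger_gap: 0.0433
```

```bash
python3 go.py 527.3 -213.4 154 -.14
```

```text
t 22.35 p [ 0.5275 -0.2133  0.1557] yaw -0.1398 tilt z [ 1.e-04 -1.e-04 -1.e+00] gap 0.0433 F [-0.3 -0.9 -1. ] T [ 0.08  0.03 -0.02] q [-0.46  0.38  1.64 -0.    1.13 -1.89]
-> [ 527.3 -213.4  154. ] shift in old axes 0.2 -0.1 1.7 | twist 0.0002 | shift in new axes 0.2 -0.1 1.7
```

Call:
{"api": "step_arm", "payload": {"moves": [{"dx": 0,"dy": 0,"dz": 0,"twist": 0},{"dx": 0,"dy": 0,"dz": 0,"twist": 0},{"dx": 0,"dy": 0,"dz": 0,"twist": 0},{"dx": 0,"dy": 0,"dz": 0,"twist": 0}], "claw": 0.59}}

```text
time_s: 22.85
ee_pos: [0.5274, -0.2133, 0.1559]
orientation: [0.219, 3.134, -0.0]
wrist_force: [-0.4, 0.2, -1.4]
finger_gap: 0.0351
```

Call:
{"api": "step_arm", "payload": {"moves": [{"dx": 0,"dy": 0,"dz": 0,"twist": 0},{"dx": 0,"dy": 0,"dz": 0,"twist": 0},{"dx": 0,"dy": 0,"dz": 0,"twist": 0},{"dx": 0,"dy": 0,"dz": 0,"twist": 0}], "claw": 0.66}}

```text
time_s: 23.35
ee_pos: [0.5276, -0.2134, 0.1561]
orientation: [0.219, 3.133, -0.0]
wrist_force: [0.4, 0.3, 3.1]
finger_gap: 0.0324
```

Call:
{"api": "step_arm", "payload": {"moves": [{"dx": 0,"dy": 0,"dz": -8,"twist": 0},{"dx": 0,"dy": 0,"dz": -12,"twist": 0},{"dx": 0,"dy": 0,"dz": 0,"twist": 0},{"dx": 0,"dy": 0,"dz": 0,"twist": 0}]}}

```text
time_s: 23.85
ee_pos: [0.5272, -0.2131, 0.1758]
orientation: [-0.219, -3.134, -0.0]
wrist_force: [0.1, -0.5, -3.4]
finger_gap: 0.0321
```

Call:
{"api": "step_arm", "payload": {"moves": [{"dx": 0,"dy": 0,"dz": -20,"twist": 0},{"dx": 0,"dy": 0,"dz": -25,"twist": 0},{"dx": 0,"dy": 0,"dz": -25,"twist": 0},{"dx": 0,"dy": 0,"dz": -25,"twist": 0},{"dx": 0,"dy": 0,"dz": -25,"twist": 0},{"dx": 0,"dy": 0,"dz": -10,"twist": 0},{"dx": 0,"dy": 0,"dz": 0,"twist": 0},{"dx": 0,"dy": 0,"dz": 0,"twist": 0}]}}

```text
time_s: 24.85
ee_pos: [0.5266, -0.2129, 0.3043]
orientation: [-0.219, -3.132, -0.002]
wrist_force: [0.0, -0.1, -3.5]
finger_gap: 0.0323
```

```bash
python3 snap.py 10 side top; python3 go.py 614.3 -29.6 300 .27
python3 - <<'E'
from ov import *
s=load("side10.npz")
crop(s,250,60,55,95,6,"pics/s10.png")
E
```

```text
t 24.95 p [ 0.5267 -0.2129  0.3043] yaw -0.1398 tilt z [-0.0024  0.0011 -1.    ] gap 0.0320 F [ 1.   0.4 -2.4] T [ 0.   -0.02 -0.02] q [-0.46  0.26  1.42 -0.    1.47 -1.89]
-> [614.3 -29.6 300. ] shift in old axes -61.2 193.7 4.3 | twist -0.4098 | shift in new axes -133.3 153.3 4.3
```

View pics/s10.png

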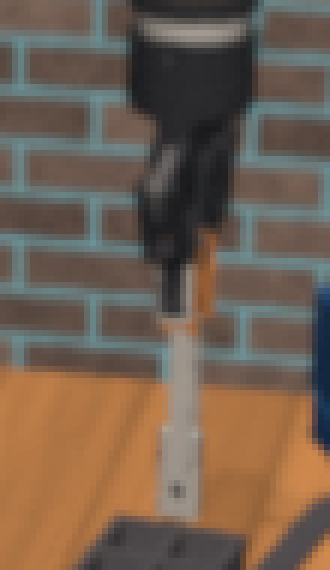

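Call:
{"api": "step_arm", "payload": {"moves": [{"dx": -9,"dy": 29,"dz": 0,"twist": 0},{"dx": -11,"dy": 34,"dz": 0,"twist": 0},{"dx": -11,"dy": 34,"dz": 0,"twist": 0},{"dx": -11,"dy": 34,"dz": 0,"twist": 0},{"dx": -11,"dy": 34,"dz": 0,"twist": 0},{"dx": -8.2,"dy": 28.7,"dz": 0,"twist": 0},{"dx": 0,"dy": 0,"dz": 0,"twist": -0.1},{"dx": 0,"dy": 0,"dz": 0,"twist": -0.1},{"dx": 0,"dy": 0,"dz": 0,"twist": -0.11},{"dx": 0,"dy": 0,"dz": 0,"twist": -0.1},{"dx": 0,"dy": 0,"dz": 0,"twist": 0},{"dx": 0,"dy": 0,"dz": 0,"twist": 0}]}}

```text
time_s: 26.45
ee_pos: [0.6147, -0.0299, 0.3051]
orientation: [0.42, -3.112, -0.0]
wrist_force: [0.8, -0.4, -2.5]
finger_gap: 0.0324
```

Call:
{"api": "step_arm", "payload": {"moves": [{"dx": 0,"dy": 0,"dz": 25,"twist": 0},{"dx": 0,"dy": 0,"dz": 25,"twist": 0},{"dx": 0,"dy": 0,"dz": 8,"twist": 0},{"dx": 0,"dy": 0,"dz": 0,"twist": 0},{"dx": 0,"dy": 0,"dz": 0,"twist": 0}]}}

```text
time_s: 27.08
ee_pos: [0.6157, -0.03, 0.2489]
orientation: [-0.422, 3.111, -0.001]
wrist_force: [0.4, -0.6, -2.2]
finger_gap: 0.0326
```

```bash
python3 snap.py 11 side top; python3 go.py 614.3 -29.6 152 .27
python3 - <<'E'
from ov import *
t=load("top11.npz");crop(t,220,140,90,75,7,"pics/t11.png")
E
```

```text
t 27.18 p [ 0.6157 -0.03    0.2489] yaw 0.2701 tilt z [ 2.2e-03 -3.0e-04 -1.0e+00] gap 0.0324 F [ 0.8 -0.4 -1.8] T [ 0.08 -0.    0.03] q [-0.12  0.36  1.41 -0.    1.37 -1.96]
-> [614.3 -29.6 152. ] shift in old axes 1.2 0.8 96.9 | twist 0.0001 | shift in new axes 1.2 0.8 96.9
```

View pics/t11.png

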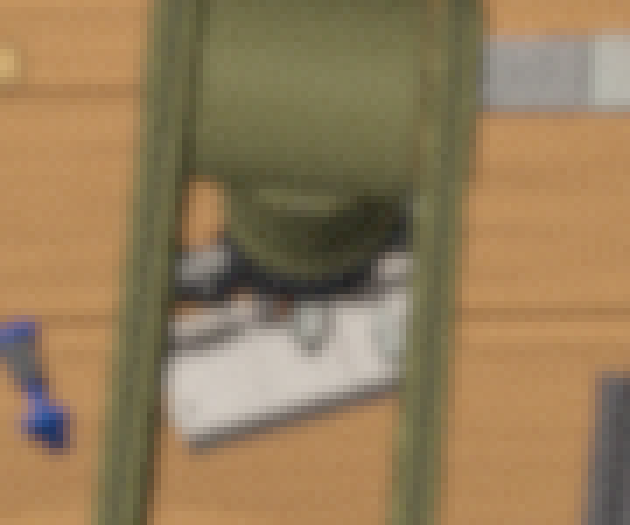

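The top view shows the blank at (312,330) over the middle section and the first blank at (393,340), so I'll lower it.

Call:
{"api": "step_arm", "payload": {"moves": [{"dx": 0.8,"dy": 0.5,"dz": 15,"twist": 0},{"dx": 0,"dy": 0,"dz": 18,"twist": 0},{"dx": 0,"dy": 0,"dz": 18,"twist": 0},{"dx": 0,"dy": 0,"dz": 16,"twist": 0},{"dx": 0,"dy": 0,"dz": 12,"twist": 0},{"dx": 0,"dy": 0,"dz": 6,"twist": 0},{"dx": 0,"dy": 0,"dz": 0,"twist": 0},{"dx": 0,"dy": 0,"dz": 0,"twist": 0}]}}

```text
time_s: 28.18
ee_pos: [0.6146, -0.0297, 0.1633]
orientation: [-0.423, 3.112, -0.001]
wrist_force: [0.3, 0.2, -2.7]
finger_gap: 0.0323
```

Call:
{"api": "step_arm", "payload": {"moves": [{"dx": 0,"dy": 0,"dz": 3,"twist": 0},{"dx": 0,"dy": 0,"dz": 3,"twist": 0},{"dx": 0,"dy": 0,"dz": 3,"twist": 0},{"dx": 0,"dy": 0,"dz": 0,"twist": 0},{"dx": 0,"dy": 0,"dz": 0,"twist": 0}]}}

```text
time_s: 28.8
ee_pos: [0.614, -0.0297, 0.1537]
orientation: [0.423, -3.113, 0.0]
wrist_force: [0.1, 0.2, -2.2]
finger_gap: 0.0324
```

```bash
python3 go.py 614.3 -29.6 152 .27
```

```text
t 28.80 p [ 0.614  -0.0297  0.1537] yaw 0.2702 tilt z [-0. -0. -1.] gap 0.0324 F [ 0.1  0.2 -2.2] T [-0.01 -0.   -0.04] q [-0.12  0.44  1.54 -0.    1.17 -1.96]
-> [614.3 -29.6 152. ] shift in old axes -0.3 0.1 1.7 | twist 0.0002 | shift in new axes -0.3 0.1 1.7
```

Call:
{"api": "step_arm", "payload": {"moves": [{"dx": 0,"dy": 0,"dz": 0.8,"twist": 0},{"dx": 0,"dy": 0,"dz": 0.6,"twist": 0},{"dx": 0,"dy": 0,"dz": 0,"twist": 0}]}}

```text
time_s: 29.18
ee_pos: [0.614, -0.0297, 0.1523]
orientation: [0.423, -3.113, 0.0]
wrist_force: [-0.2, -0.6, -2.5]
finger_gap: 0.0324
```

Call:
{"api": "step_arm", "payload": {"moves": [{"dx": 0,"dy": 0,"dz": 0.6,"twist": 0},{"dx": 0,"dy": 0,"dz": 0,"twist": 0}]}}

```text
time_s: 29.42
ee_pos: [0.6141, -0.0297, 0.1521]
orientation: [-0.423, 3.113, -0.0]
wrist_force: [-1.0, 0.7, 0.2]
finger_gap: 0.0318
```

Contact with the floor: the force rose by about 2.5 N. I'll release and lift.

Call:
{"api": "step_arm", "payload": {"moves": [{"dx": 0,"dy": 0,"dz": 0,"twist": 0},{"dx": 0,"dy": 0,"dz": 0,"twist": 0},{"dx": 0,"dy": 0,"dz": 0,"twist": 0},{"dx": 0,"dy": 0,"dz": 0,"twist": 0}], "claw": 0.49}}

```text
time_s: 29.92
ee_pos: [0.614, -0.0297, 0.1516]
orientation: [0.423, -3.113, -0.0]
wrist_force: [1.0, -0.7, -1.7]
finger_gap: 0.0434
```

Call:
{"api": "step_arm", "payload": {"moves": [{"dx": 0,"dy": 0,"dz": -5,"twist": 0},{"dx": 0,"dy": 0,"dz": -10,"twist": 0},{"dx": 0,"dy": 0,"dz": -15,"twist": 0},{"dx": 0,"dy": 0,"dz": -20,"twist": 0},{"dx": 0,"dy": 0,"dz": -30,"twist": 0},{"dx": 0,"dy": 0,"dz": -30,"twist": 0},{"dx": 0,"dy": 0,"dz": -25,"twist": 0},{"dx": 0,"dy": 0,"dz": 0,"twist": 0},{"dx": 0,"dy": 0,"dz": 0,"twist": 0}]}}

```text
time_s: 31.05
ee_pos: [0.6135, -0.0296, 0.2863]
orientation: [0.423, -3.112, -0.0]
wrist_force: [-1.1, 0.1, -2.4]
finger_gap: 0.0436
```

```bash
python3 snap.py 12 side top; python3 go.py 442.8 10.7 275 -.266
python3 - <<'E'
from ov import *
t=load("top12.npz");crop(t,220,140,90,75,7,"pics/t12.png")
E
```

```text
t 31.15 p [ 0.6131 -0.0296  0.2853] yaw 0.2702 tilt z [-2.7e-03  3.0e-04 -1.0e+00] gap 0.0438 F [ 0.6 -0.  -1.7] T [ 0.02 -0.04 -0.03] q [-0.12  0.33  1.35 -0.    1.46 -1.96]
-> [442.8  10.7 275. ] shift in old axes 153.4 84.3 10.3 | twist 0.5362 | shift in new axes 174.9 -5.9 10.3
```

View pics/t12.png

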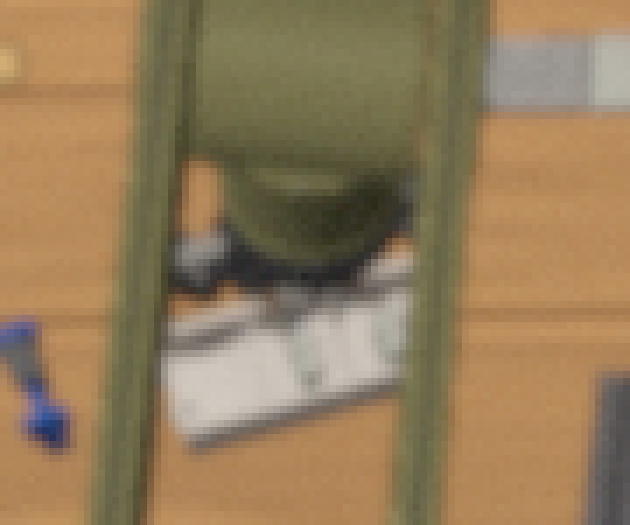

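Call:
{"api": "step_arm", "payload": {"moves": [{"dx": 26,"dy": 14,"dz": 0,"twist": 0},{"dx": 34,"dy": 19,"dz": 0,"twist": 0},{"dx": 34,"dy": 19,"dz": 0,"twist": 0},{"dx": 34,"dy": 19,"dz": 0,"twist": 0},{"dx": 25,"dy": 13.3,"dz": 0,"twist": 0},{"dx": 0,"dy": 0,"dz": 0,"twist": 0.107},{"dx": 0,"dy": 0,"dz": 0,"twist": 0.107},{"dx": 0,"dy": 0,"dz": 0,"twist": 0.107},{"dx": 0,"dy": 0,"dz": 0,"twist": 0.107},{"dx": 0,"dy": 0,"dz": 0,"twist": 0.107},{"dx": 0,"dy": 0,"dz": 0,"twist": 0},{"dx": 0,"dy": 0,"dz": 0,"twist": 0}]}}

```text
time_s: 32.65
ee_pos: [0.4437, 0.0108, 0.2862]
orientation: [-0.412, -3.113, 0.0]
wrist_force: [0.0, 0.6, -1.1]
finger_gap: 0.0438
```

```bash
python3 go.py 443.6 11 210 -.265
```

```text
t 32.65 p [0.4437 0.0108 0.2862] yaw -0.2630 tilt z [-1.2e-03  1.0e-04 -1.0e+00] gap 0.0438 F [ 0.   0.6 -1.1] T [-0.04 -0.01 -0.03] q [-0.07  0.09  1.68  0.    1.37 -1.38]
-> [443.6  11.  210. ] shift in old axes 0.2 0.2 76.2 | twist 0.0020 | shift in new axes 0.2 0.2 76.2
```

Lower to just above the stand (tips about 85 mm up) and look.

Call:
{"api": "step_arm", "payload": {"moves": [{"dx": 0,"dy": 0,"dz": 30,"twist": 0},{"dx": 0,"dy": 0,"dz": 30,"twist": 0},{"dx": 0,"dy": 0,"dz": 17,"twist": 0},{"dx": 0,"dy": 0,"dz": 0,"twist": 0},{"dx": 0,"dy": 0,"dz": 0,"twist": 0},{"dx": 0,"dy": 0,"dz": 0,"twist": 0}]}}

```text
time_s: 33.4
ee_pos: [0.4449, 0.0107, 0.2107]
orientation: [0.414, 3.112, 0.0]
wrist_force: [-0.0, -1.1, -2.2]
finger_gap: 0.0436
```

```bash
python3 snap.py 13 side top; python3 go.py 443.6 11 125 -.265
python3 - <<'E'
from ov import *
s=load("side13.npz")
from cell import bot
e=bot.observe()["ee_pos"]
p=(e[0],e[1],-.265);z=e[2]-.120
S=(.4434,.0113,-.26);g=(0,255,0)
R=[(boxpts(p,.014,.004,z,0,.013),g),(boxpts(p,.014,.004,z,0,-.013),g),(boxpts(S,.032,.054,.07),(0,255,255)),(boxpts(S,.022,.044,.07),(0,255,255)),(boxpts(S,.032,.054,.0),(0,255,255))]
overlay(s,R,265,145,45,75,8,"pics/s13.png")
im=cv2.imread("pics/s13.png"); 
r=cv2.resize(s["pixels"][145:220,265:310],(360,600),interpolation=cv2.INTER_CUBIC)
cv2.imwrite("pics/s13.png",np.hstack([im,r]))
t=load("top13.npz");crop(t,220,200,70,70,8,"pics/t13.png")
E
```

```text
t 33.50 p [0.4446 0.0107 0.2105] yaw -0.2646 tilt z [ 1.8e-03 -2.0e-04 -1.0e+00] gap 0.0437 F [-1.2  0.5 -2.3] T [ 0.04 -0.   -0.01] q [-0.07  0.15  1.81 -0.    1.18 -1.38]
-> [443.6  11.  125. ] shift in old axes 1.1 0.0 85.5 | twist 0.0004 | shift in new axes 1.1 0.0 85.5
```

View pics/s13.png

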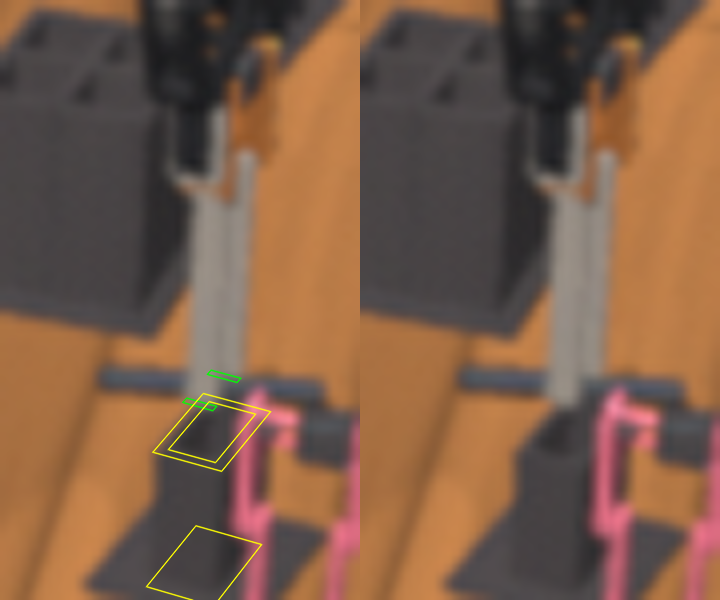

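View pics/t13.png

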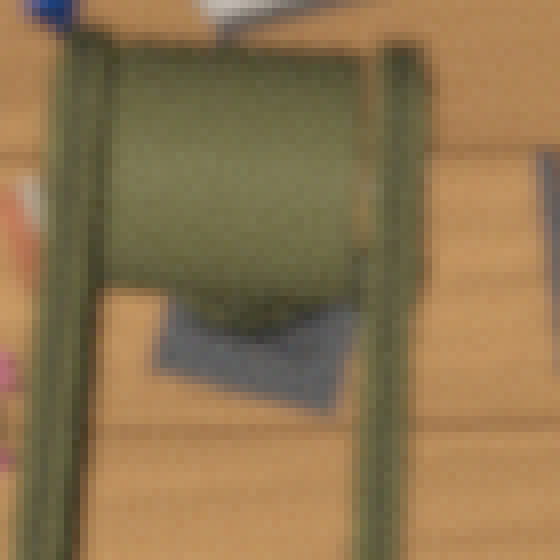

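Call:
{"api": "step_arm", "payload": {"moves": [{"dx": 0.4,"dy": 0.2,"dz": 10,"twist": 0},{"dx": 0,"dy": 0,"dz": 12,"twist": 0},{"dx": 0,"dy": 0,"dz": 12,"twist": 0},{"dx": 0,"dy": 0,"dz": 0,"twist": 0},{"dx": 0,"dy": 0,"dz": 0,"twist": 0}]}}

```text
time_s: 34.12
ee_pos: [0.4438, 0.011, 0.1755]
orientation: [-0.415, -3.114, 0.0]
wrist_force: [0.7, 0.0, -1.8]
finger_gap: 0.0435
```

Call:
{"api": "step_arm", "payload": {"moves": [{"dx": 0,"dy": 0,"dz": 12,"twist": 0},{"dx": 0,"dy": 0,"dz": 12,"twist": 0},{"dx": 0,"dy": 0,"dz": 12,"twist": 0},{"dx": 0,"dy": 0,"dz": 8,"twist": 0},{"dx": 0,"dy": 0,"dz": 0,"twist": 0},{"dx": 0,"dy": 0,"dz": 0,"twist": 0}]}}

```text
time_s: 34.88
ee_pos: [0.444, 0.011, 0.1318]
orientation: [0.415, 3.114, 0.0]
wrist_force: [-0.1, -1.0, -1.9]
finger_gap: 0.0436
```

```bash
python3 go.py 443.6 11 125 -.265
```

```text
t 34.88 p [0.444  0.011  0.1318] yaw -0.2648 tilt z [ 3.e-04 -0.e+00 -1.e+00] gap 0.0436 F [-0.1 -1.  -1.9] T [ 0.04  0.05 -0.05] q [-0.07  0.25  1.92  0.    0.97 -1.38]
-> [443.6  11.  125. ] shift in old axes 0.4 -0.1 6.8 | twist 0.0002 | shift in new axes 0.4 -0.1 6.8
```

Call:
{"api": "step_arm", "payload": {"moves": [{"dx": 0,"dy": 0,"dz": 2,"twist": 0},{"dx": 0,"dy": 0,"dz": 2,"twist": 0},{"dx": 0,"dy": 0,"dz": 1,"twist": 0},{"dx": 0,"dy": 0,"dz": 0,"twist": 0},{"dx": 0,"dy": 0,"dz": 0,"twist": 0}]}}

```text
time_s: 35.5
ee_pos: [0.4437, 0.011, 0.1267]
orientation: [0.415, 3.114, -0.0]
wrist_force: [0.1, 0.3, -1.7]
finger_gap: 0.0435
```

Call:
{"api": "step_arm", "payload": {"moves": [{"dx": 0,"dy": 0,"dz": 0.8,"twist": 0},{"dx": 0,"dy": 0,"dz": 0,"twist": 0}]}}

```text
time_s: 35.75
ee_pos: [0.4437, 0.011, 0.1259]
orientation: [-0.415, -3.114, -0.0]
wrist_force: [-0.1, 0.1, -0.5]
finger_gap: 0.0436
```

Call:
{"api": "step_arm", "payload": {"moves": [{"dx": 0,"dy": 0,"dz": 0.7,"twist": 0},{"dx": 0,"dy": 0,"dz": 0,"twist": 0}]}}

```text
time_s: 36.0
ee_pos: [0.4438, 0.011, 0.1253]
orientation: [0.415, 3.114, 0.0]
wrist_force: [0.1, -0.3, -0.5]
finger_gap: 0.0438
```

Contact is light. I'll release in stages, then lift.

Call:
{"api": "step_arm", "payload": {"moves": [{"dx": 0,"dy": 0,"dz": 0,"twist": 0},{"dx": 0,"dy": 0,"dz": 0,"twist": 0},{"dx": 0,"dy": 0,"dz": 0,"twist": 0},{"dx": 0,"dy": 0,"dz": 0,"twist": 0}], "claw": 0.38}}

```text
time_s: 36.5
ee_pos: [0.4438, 0.011, 0.1253]
orientation: [0.415, 3.114, -0.0]
wrist_force: [-0.1, -0.2, -0.3]
finger_gap: 0.0531
```

Call:
{"api": "step_arm", "payload": {"moves": [{"dx": 0,"dy": 0,"dz": 0,"twist": 0},{"dx": 0,"dy": 0,"dz": 0,"twist": 0},{"dx": 0,"dy": 0,"dz": 0,"twist": 0},{"dx": 0,"dy": 0,"dz": 0,"twist": 0}], "claw": 0}}

```text
time_s: 37.0
ee_pos: [0.4437, 0.011, 0.1252]
orientation: [-0.415, -3.114, 0.0]
wrist_force: [-0.4, -0.1, 0.4]
finger_gap: 0.0856
```

Call:
{"api": "step_arm", "payload": {"moves": [{"dx": 0,"dy": 0,"dz": -15,"twist": 0},{"dx": 0,"dy": 0,"dz": -30,"twist": 0},{"dx": 0,"dy": 0,"dz": -40,"twist": 0},{"dx": 0,"dy": 0,"dz": -50,"twist": 0},{"dx": 0,"dy": 0,"dz": -30,"twist": 0},{"dx": 0,"dy": 0,"dz": 0,"twist": 0}]}}

```text
time_s: 37.75
ee_pos: [0.4454, 0.0109, 0.2928]
orientation: [0.414, 3.108, 0.001]
wrist_force: [0.0, 0.3, -0.0]
finger_gap: 0.0854
```

```bash
python3 snap.py 14 side top; python3 go.py
python3 - <<'E'
from ov import *
s=load("side14.npz");t=load("top14.npz")
cv2.imwrite("pics/top14.png",cv2.resize(t["pixels"],(800,600)))
crop(s,220,120,110,150,4,"pics/s14.png")
E
```

```text
t 37.85 p [0.4433 0.0111 0.2898] yaw -0.2648 tilt z [-4.e-04  0.e+00 -1.e+00] gap 0.0855 F [-0.5  0.6 -0.1] T [ 0.05 -0.02 -0.01] q [-0.07  0.08  1.68 -0.    1.38 -1.38]
```

View pics/top14.png

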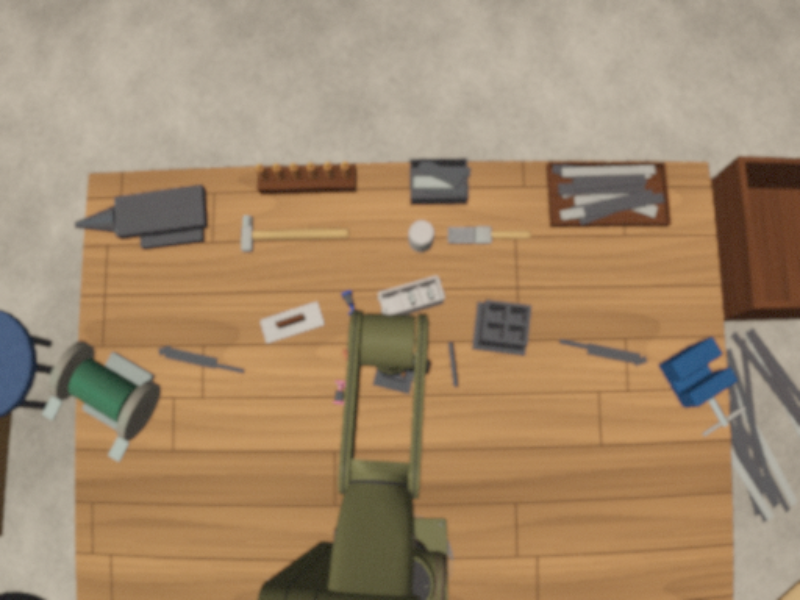

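View pics/s14.png

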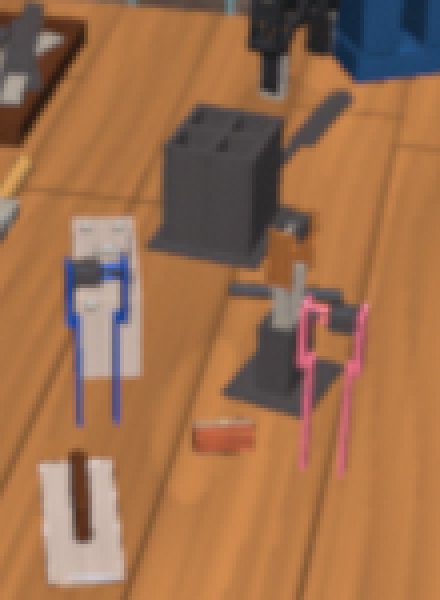

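```bash
python3 - <<'E'
from fit import *
for n in ("top0","top14"):
    t=load(n+".npz")
    print("plate",fitrect(t,.017,np.array([.570,.2554]),.3,(.058,.144),[(0,0,.014,.07)],tol=.007)[:2])
    print("handle",fitrect(t,.057,np.array([.5685,.2545]),.3,(.014,.07),tol=.012,roi=.06)[:2])
    # colour silhouette of plate: bright mask
    im=t["pixels"].astype(int); 
    C,m=cloud(t)
    mask=((im.max(-1)-im.min(-1))<40)&(im.min(-1)>120)
    mm=np.zeros_like(mask);mm[190:225,160:212]=mask[190:225,160:212]
    v,u=np.nonzero(mm);P=ray(t,np.c_[u,v],.017)[:,:2]
    print(cv2.minAreaRect((P*1000).astype(np.float32)),len(u))
    # tin at rim, refit
    print("tin",fitrect(t,.082,np.array([.617,-.03]),.27,(.056,.142),[(0,0,.046,.132)])[:2])
E
python3 go.py 566.5 253.5 285 -1.268
```

```text
plate (array([0.57006812, 0.25544496, 0.29620051]), np.float64(150.90516910687694))
handle (array([0.56839195, 0.25437238, 0.3090446 ]), np.float64(8.385321189568883))
((568.0554809570312, 255.287353515625), (58.35847854614258, 143.5838623046875), 17.64896011352539) 519
tin (array([ 0.61693711, -0.02971661,  0.2722978 ]), np.float64(65.59537759844928))
plate (array([0.57009004, 0.25532038, 0.29257657]), np.float64(155.37855020749885))
handle (array([0.56832058, 0.25424819, 0.31490215]), np.float64(9.422731821509977))
((568.1458740234375, 255.016845703125), (58.35026550292969, 143.0135040283203), 17.64896011352539) 519
tin (array([ 0.61688293, -0.02948233,  0.26914963]), np.float64(67.91992233728351))
t 37.85 p [0.4433 0.0111 0.2898] yaw -0.2648 tilt z [-4.e-04  0.e+00 -1.e+00] gap 0.0855 F [-0.5  0.6 -0.1] T [ 0.05 -0.02 -0.01] q [-0.07  0.08  1.68 -0.    1.38 -1.38]
-> [566.5 253.5 285. ] shift in old axes -55.5 266.3 4.8 | twist 1.0032 | shift in new axes 194.7 189.9 4.8
```

Call:
{"api": "step_arm", "payload": {"moves": [{"dx": -8,"dy": 38,"dz": 0,"twist": 0},{"dx": -10,"dy": 48,"dz": 0,"twist": 0},{"dx": -10,"dy": 48,"dz": 0,"twist": 0},{"dx": -10,"dy": 48,"dz": 0,"twist": 0},{"dx": -10,"dy": 48,"dz": 0,"twist": 0},{"dx": -7.5,"dy": 36.3,"dz": 0,"twist": 0},{"dx": 0,"dy": 0,"dz": 0,"twist": 0.16},{"dx": 0,"dy": 0,"dz": 0,"twist": 0.17},{"dx": 0,"dy": 0,"dz": 0,"twist": 0.17},{"dx": 0,"dy": 0,"dz": 0,"twist": 0.17},{"dx": 0,"dy": 0,"dz": 0,"twist": 0.17},{"dx": 0,"dy": 0,"dz": 0,"twist": 0.17}]}}

```text
time_s: 39.35
ee_pos: [0.5659, 0.2531, 0.2875]
orientation: [-1.875, -2.517, 0.006]
wrist_force: [0.1, -0.8, 0.3]
finger_gap: 0.0853
```

Call:
{"api": "step_arm", "payload": {"moves": [{"dx": 0,"dy": 0,"dz": 60,"twist": 0},{"dx": 0,"dy": 0,"dz": 60,"twist": 0},{"dx": 0,"dy": 0,"dz": 40,"twist": 0},{"dx": 0,"dy": 0,"dz": 0,"twist": 0},{"dx": 0,"dy": 0,"dz": 0,"twist": 0},{"dx": 0,"dy": 0,"dz": 0,"twist": 0}]}}

```text
time_s: 40.1
ee_pos: [0.5685, 0.2541, 0.1323]
orientation: [1.868, 2.523, 0.005]
wrist_force: [0.6, 0.3, 0.5]
finger_gap: 0.0857
```

```bash
python3 snap.py 15 side top; python3 go.py 566 254.5 35 -1.266
python3 - <<'E'
from ov import *
s=load("side15.npz");t=load("top15.npz")
crop(t,150,170,80,65,8,"pics/t15.png")
crop(s,210,170,70,110,5,"pics/s15.png")
E
```

```text
t 40.20 p [0.5682 0.254  0.1322] yaw -1.2748 tilt z [ 0.0035  0.0013 -1.    ] gap 0.0856 F [ 0.4 -0.8 -0.3] T [ 0.   -0.    0.06] q [0.35 0.47 1.55 0.   1.12 0.06]
-> [566.  254.5  35. ] shift in old axes 1.2 -2.0 97.2 | twist -0.0088 | shift in new axes 1.2 -1.9 97.2
```

View pics/t15.png

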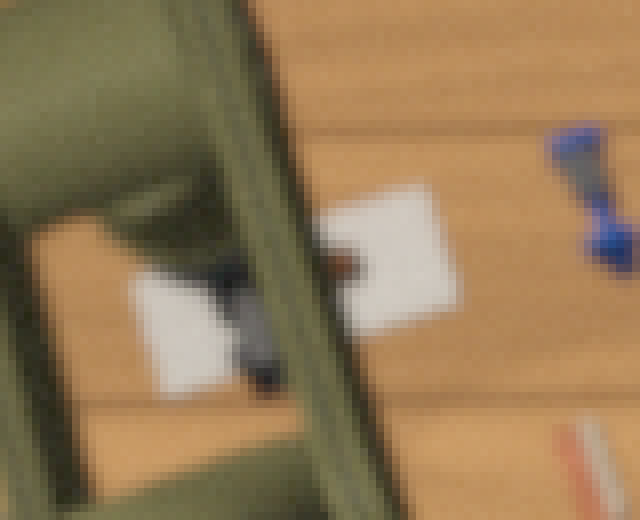

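View pics/s15.png

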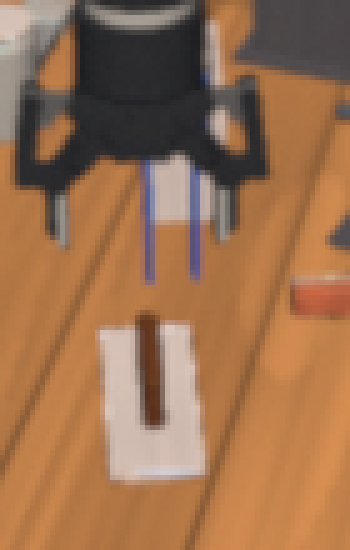

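Call:
{"api": "step_arm", "payload": {"moves": [{"dx": 1,"dy": -1,"dz": 30,"twist": -0.009},{"dx": 0,"dy": 0,"dz": 30,"twist": 0},{"dx": 0,"dy": 0,"dz": 25,"twist": 0},{"dx": 0,"dy": 0,"dz": 10,"twist": 0},{"dx": 0,"dy": 0,"dz": 0,"twist": 0},{"dx": 0,"dy": 0,"dz": 0,"twist": 0},{"dx": 0,"dy": 0,"dz": 0,"twist": 0}]}}

```text
time_s: 41.08
ee_pos: [0.5666, 0.2545, 0.0364]
orientation: [1.857, 2.532, 0.003]
wrist_force: [-0.3, -0.4, 0.5]
finger_gap: 0.0852
```

```bash
python3 snap.py 16 side; python3 go.py 566 254.5 35 -1.266
python3 - <<'E'
from ov import *
s=load("side16.npz")
crop(s,210,200,60,80,7,"pics/s16.png")
E
```

```text
t 41.12 p [0.5664 0.2545 0.0363] yaw -1.2658 tilt z [ 1.8e-03  7.0e-04 -1.0e+00] gap 0.0854 F [-0.7  0.4 -0.5] T [ 0.03  0.02 -0.01] q [0.35 0.58 1.64 0.   0.92 0.05]
-> [566.  254.5  35. ] shift in old axes 0.2 -0.4 1.3 | twist 0.0002 | shift in new axes 0.2 -0.4 1.3
```

View pics/s16.png

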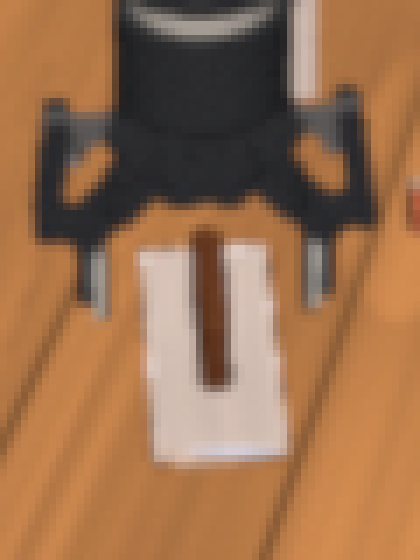

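Call:
{"api": "step_arm", "payload": {"moves": [{"dx": 0,"dy": 0,"dz": 0,"twist": 0},{"dx": 0,"dy": 0,"dz": 0,"twist": 0},{"dx": 0,"dy": 0,"dz": 0,"twist": 0},{"dx": 0,"dy": 0,"dz": 0,"twist": 0},{"dx": 0,"dy": 0,"dz": 0,"twist": 0},{"dx": 0,"dy": 0,"dz": 0,"twist": 0}], "claw": 0.8}}

```text
time_s: 41.88
ee_pos: [0.5657, 0.2542, 0.0352]
orientation: [-1.858, -2.533, 0.0]
wrist_force: [-0.5, 0.0, -0.2]
finger_gap: 0.0175
```

Call:
{"api": "step_arm", "payload": {"moves": [{"dx": 0,"dy": 0,"dz": 0,"twist": 0},{"dx": 0,"dy": 0,"dz": 0,"twist": 0},{"dx": 0,"dy": 0,"dz": 0,"twist": 0},{"dx": 0,"dy": 0,"dz": 0,"twist": 0}], "claw": 0.95}}

```text
time_s: 42.38
ee_pos: [0.5656, 0.2541, 0.0352]
orientation: [-1.858, -2.533, 0.0]
wrist_force: [-0.7, -0.2, 1.0]
finger_gap: 0.0132
```

```bash
python3 go.py
```

```text
t 42.38 p [0.5656 0.2541 0.0352] yaw -1.2659 tilt z [-3.e-04 -1.e-04 -1.e+00] gap 0.0132 F [-0.7 -0.2  1. ] T [ 0.    0.1  -0.05] q [0.35 0.58 1.64 0.   0.92 0.05]
```

Call:
{"api": "step_arm", "payload": {"moves": [{"dx": 0,"dy": 0,"dz": -10,"twist": 0},{"dx": 0,"dy": 0,"dz": -25,"twist": 0},{"dx": 0,"dy": 0,"dz": -40,"twist": 0},{"dx": 0,"dy": 0,"dz": -50,"twist": 0},{"dx": 0,"dy": 0,"dz": -50,"twist": 0},{"dx": 0,"dy": 0,"dz": -40,"twist": 0},{"dx": 0,"dy": 0,"dz": -15,"twist": 0},{"dx": 0,"dy": 0,"dz": 0,"twist": 0},{"dx": 0,"dy": 0,"dz": 0,"twist": 0}]}}

```text
time_s: 43.5
ee_pos: [0.5645, 0.2537, 0.2629]
orientation: [-1.857, -2.531, 0.005]
wrist_force: [-1.1, 0.4, -1.8]
finger_gap: 0.0132
```

```bash
python3 snap.py 17 side top; python3 go.py 614.3 -29.6 265 -1.301
python3 - <<'E'
from ov import *
from cell import bot
e=bot.observe()["ee_pos"]
s=load("side17.npz");t=load("top17.npz")
p=(e[0],e[1],.305);z=e[2]-.0352
g=(0,255,0)
R=[(boxpts(p,.058,.144,z+.017),g),(boxpts(p,.058,.144,z+.012),(0,255,255)),(boxpts(p,.034,.12,z),(0,255,255))]
overlay(s,R,190,120,80,100,6,"pics/s17.png")
overlay(t,R,150,150,80,75,8,"pics/t17.png")
E
```

```text
t 43.60 p [0.5646 0.2538 0.2627] yaw -1.2658 tilt z [-0.0042 -0.0016 -1.    ] gap 0.0127 F [-0.9 -0.4 -2.5] T [-0.02  0.03  0.01] q [ 0.35  0.36  1.38 -0.    1.41  0.05]
-> [614.3 -29.6 265. ] shift in old axes -285.2 -37.7 -2.3 | twist 0.0352 | shift in new axes -286.4 -27.6 -2.3
```

View pics/s17.png

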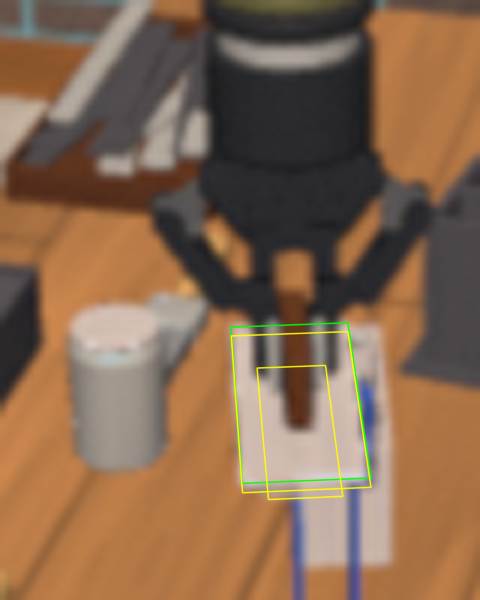

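View pics/t17.png

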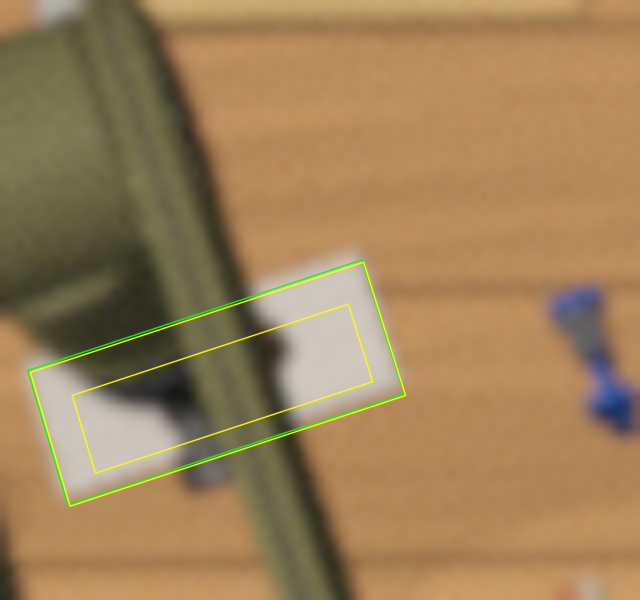

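```bash
cat > lidm.py <<'E'
import sys
from ov import *
# measure bright-plate extents in lid frame at plane z, given nominal pose
def ext(f,p,z,lx=.058,ly=.144):
    im=cv2.resize(f["pixels"],None,fx=4,fy=4,interpolation=cv2.INTER_LINEAR).astype(float)
    im_l=im.min(-1)  # blue channel approx: wood low, metal high
    c,s=np.cos(p[2]),np.sin(p[2])
    def samp(x,y):
        P=np.c_[p[0]+c*x-s*y,p[1]+s*x+c*y,np.full(len(x),z)]
        uv=proj(f,P)
        return cv2.remap(f["pixels"][...,0].astype(np.float32),uv[:,0].astype(np.float32).reshape(1,-1),uv[:,1].astype(np.float32).reshape(1,-1),cv2.INTER_LINEAR)[0]
    d=np.linspace(-.016,.016,129)
    for name,sg in (("+y",1),("-y",-1)):
        for x in np.linspace(-.022,.022,7):
            v=samp(np.full_like(d,x),sg*ly/2+sg*d); k=np.argmin(np.gradient(cv2.GaussianBlur(v.reshape(1,-1),(0,0),4)[0]))
            print(name,"x=%.0f"%(x*1e3),"edge off %.1f"%(d[k]*1e3*sg),"lo/hi",int(v.min()),int(v.max()))
    for name,sg in (("+x",1),("-x",-1)):
        for y in np.linspace(-.066,.066,9):
            v=samp(sg*lx/2+sg*d,np.full_like(d,y)); k=np.argmin(np.gradient(cv2.GaussianBlur(v.reshape(1,-1),(0,0),4)[0]))
            print(name,"y=%.0f"%(y*1e3),"edge off %.1f"%(d[k]*1e3*sg),"lo/hi",int(v.min()),int(v.max()))
if __name__=="__main__":
    print("LID top17");ext(load("top17.npz"),(.5646,.2538,.305),.2627-.0352+.0165)
    print("TIN top14");ext(load("top14.npz"),(.6143,-.0296,.27),.082,.056,.142)
    print("LID side17");ext(load("side17.npz"),(.5646,.2538,.305),.2627-.0352+.017)
E
python3 lidm.py
```

```text
LID top17
+y x=-22 edge off 2.2 lo/hi 83 179
+y x=-15 edge off 1.0 lo/hi 82 188
+y x=-7 edge off 1.8 lo/hi 86 187
+y x=0 edge off 1.3 lo/hi 87 188
+y x=7 edge off 1.3 lo/hi 90 186
+y x=15 edge off 2.0 lo/hi 90 187
+y x=22 edge off 0.8 lo/hi 93 182
-y x=-22 edge off -0.8 lo/hi 91 178
-y x=-15 edge off -2.0 lo/hi 91 190
-y x=-7 edge off -1.3 lo/hi 95 191
-y x=0 edge off -0.8 lo/hi 91 190
-y x=7 edge off -2.2 lo/hi 83 190
-y x=15 edge off -1.3 lo/hi 82 188
-y x=22 edge off -0.8 lo/hi 91 189
+x y=-66 edge off 4.0 lo/hi 92 185
+x y=-50 edge off 5.5 lo/hi 91 191
+x y=-33 edge off 4.2 lo/hi 93 184
+x y=-16 edge off 5.0 lo/hi 42 53
+x y=0 edge off 1.0 lo/hi 72 76
+x y=16 edge off -10.5 lo/hi 31 46
+x y=33 edge off -8.8 lo/hi 34 54
+x y=50 edge off -13.3 lo/hi 36 132
+x y=66 edge off 3.8 lo/hi 62 185
-x y=-66 edge off 2.5 lo/hi 87 188
-x y=-50 edge off 2.0 lo/hi 86 190
-x y=-33 edge off 2.8 lo/hi 83 187
-x y=-16 edge off -1.5 lo/hi 53 61
-x y=0 edge off 3.8 lo/hi 74 79
-x y=16 edge off 3.0 lo/hi 77 100
-x y=33 edge off 1.7 lo/hi 87 186
-x y=50 edge off 2.8 lo/hi 89 187
-x y=66 edge off 2.3 lo
[... 1563 characters left out ...]
 x=15 edge off -2.2 lo/hi 43 66
-y x=22 edge off -2.5 lo/hi 49 171
+x y=-66 edge off 0.5 lo/hi 63 171
+x y=-50 edge off -0.5 lo/hi 56 181
+x y=-33 edge off 0.0 lo/hi 56 180
+x y=-16 edge off 0.8 lo/hi 66 181
+x y=0 edge off 1.0 lo/hi 65 177
+x y=16 edge off 0.5 lo/hi 65 176
+x y=33 edge off -0.3 lo/hi 68 175
+x y=50 edge off 0.3 lo/hi 66 176
+x y=66 edge off 1.0 lo/hi 67 180
-x y=-66 edge off 11.8 lo/hi 73 172
-x y=-50 edge off 12.8 lo/hi 73 157
-x y=-33 edge off 14.0 lo/hi 73 172
-x y=-16 edge off -14.0 lo/hi 94 179
-x y=0 edge off -14.0 lo/hi 88 177
-x y=16 edge off -13.8 lo/hi 82 178
-x y=33 edge off -12.5 lo/hi 72 174
-x y=50 edge off -11.2 lo/hi 71 182
-x y=66 edge off -9.8 lo/hi 66 193
```

Call:
{"api": "step_arm", "payload": {"moves": [{"dx": -25,"dy": -3,"dz": 0,"twist": 0},{"dx": -40,"dy": -5.4,"dz": 0,"twist": 0},{"dx": -45,"dy": -6,"dz": 0,"twist": 0},{"dx": -45,"dy": -6,"dz": 0,"twist": 0},{"dx": -45,"dy": -6,"dz": 0,"twist": 0},{"dx": -40,"dy": -5.4,"dz": 0,"twist": 0},{"dx": -30,"dy": -4,"dz": 0,"twist": 0},{"dx": -14.5,"dy": -2,"dz": 0,"twist": 0.035},{"dx": 0,"dy": 0,"dz": 0,"twist": 0},{"dx": 0,"dy": 0,"dz": 0,"twist": 0},{"dx": 0,"dy": 0,"dz": 0,"twist": 0}]}}

```text
time_s: 44.98
ee_pos: [0.6149, -0.0272, 0.2652]
orientation: [-1.9, -2.501, -0.0]
wrist_force: [0.3, -0.5, -2.1]
finger_gap: 0.0131
```

```bash
python3 go.py 614.3 -29 150 -1.301
```

```text
t 44.98 p [ 0.6149 -0.0272  0.2652] yaw -1.2992 tilt z [-2.e-04  4.e-04 -1.e+00] gap 0.0131 F [ 0.3 -0.5 -2.1] T [-0.03  0.02  0.05] q [-0.11  0.35  1.38  0.    1.41 -0.38]
-> [614.3 -29.  150. ] shift in old axes -1.6 -1.1 115.2 | twist 0.0018 | shift in new axes -1.6 -1.1 115.2
```

Call:
{"api": "step_arm", "payload": {"moves": [{"dx": -1.6,"dy": -0.6,"dz": 30,"twist": 0.001},{"dx": 0,"dy": 0,"dz": 40,"twist": 0},{"dx": 0,"dy": 0,"dz": 35,"twist": 0},{"dx": 0,"dy": 0,"dz": 20,"twist": 0},{"dx": 0,"dy": 0,"dz": 0,"twist": 0},{"dx": 0,"dy": 0,"dz": 0,"twist": 0},{"dx": 0,"dy": 0,"dz": 0,"twist": 0},{"dx": 0,"dy": 0,"dz": 0,"twist": 0}]}}

```text
time_s: 45.98
ee_pos: [0.6156, -0.0303, 0.1414]
orientation: [1.902, 2.498, 0.002]
wrist_force: [0.5, 0.2, -2.4]
finger_gap: 0.0131
```

```bash
python3 snap.py 18 side top; python3 go.py 614.3 -29 125 -1.301
python3 - <<'E'
from ov import *
from cell import bot
import lidm
e=bot.observe()["ee_pos"];p=(e[0],e[1],.27);z=e[2]-.0352
s=load("side18.npz");t=load("top18.npz");g=(0,255,0)
lidm.ext(t,p,z+.0165)
R=[(boxpts(p,.058,.144,z+.017),g)]
T=(.6143,-.0296,.27)
overlay(t,R,235,160,60,55,11,"pics/t18.png")
R=[(boxpts(p,.058,.144,z+.017),g),(boxpts(T,.056,.142,.082),(0,255,255)),(boxpts(p,.034,.12,z),g)]
overlay(s,R,215,130,60,80,7,"pics/s18.png")
E
```

```text
t 46.08 p [ 0.6153 -0.0303  0.1409] yaw -1.3018 tilt z [ 1.2e-03 -1.0e-04 -1.0e+00] gap 0.0133 F [-0.1 -0.3 -1.9] T [-0.03  0.04 -0.05] q [-0.12  0.45  1.55 -0.    1.14 -0.39]
-> [614.3 -29.  125. ] shift in old axes 1.5 -0.6 15.9 | twist -0.0008 | shift in new axes 1.5 -0.6 15.9
+y x=-22 edge off 3.0 lo/hi 58 191
+y x=-15 edge off 1.0 lo/hi 55 188
+y x=-7 edge off -1.5 lo/hi 58 187
+y x=0 edge off -6.5 lo/hi 60 187
+y x=7 edge off -9.3 lo/hi 62 179
+y x=15 edge off -11.2 lo/hi 59 165
+y x=22 edge off -13.3 lo/hi 60 129
-y x=-22 edge off -2.5 lo/hi 66 119
-y x=-15 edge off -2.2 lo/hi 66 101
-y x=-7 edge off 14.8 lo/hi 66 93
-y x=0 edge off 14.5 lo/hi 64 93
-y x=7 edge off 14.2 lo/hi 64 109
-y x=15 edge off 13.5 lo/hi 62 131
-y x=22 edge off 11.5 lo/hi 63 114
+x y=-66 edge off 8.0 lo/hi 68 86
+x y=-50 edge off -8.5 lo/hi 57 162
+x y=-33 edge off -11.5 lo/hi 29 64
+x y=-16 edge off 7.0 lo/hi 29 65
+x y=0 edge off 13.8 lo/hi 42 69
+x y=16 edge off -3.5 lo/hi 55 62
+x y=33 edge off 5.3 lo/hi 82 167
+x y=50 edge off 6.0 lo/hi 51 185
+x y=66 edge off -14.8 lo/hi 58 68
-x y=-66 edge off 3.8 lo/hi 87 108
-x y=-50 edge off 14.0 lo/hi 63 90
-x y=-33 edge off -4.5 lo/hi 74 190
-x y=-16 edge off -3.5 lo/hi 75 122
-x y=0 edge off -1.5 lo/hi 64 88
-x y=16 edge off -4.8 lo/hi 85 187
-x y=33 edge off -4.2 lo/hi 86 189
-x y=50 edge off -5.5 lo/hi 85 188
-x y=66 edge off -5.0 lo/hi 85 185
```

View pics/t18.png

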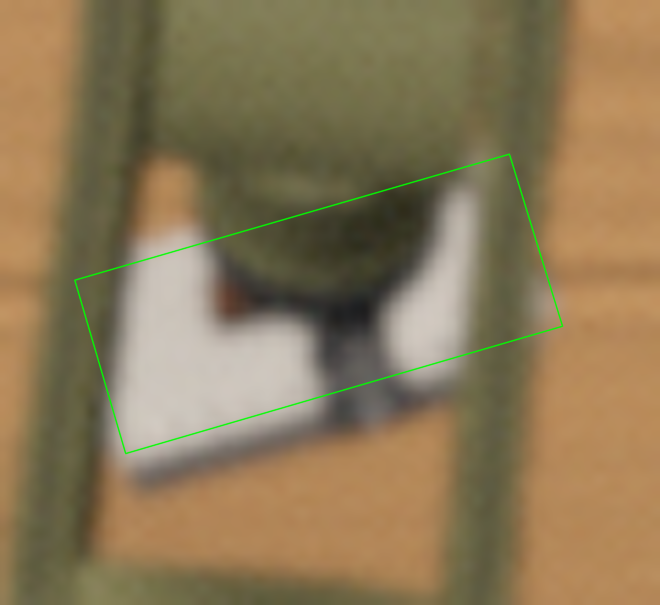

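View pics/s18.png

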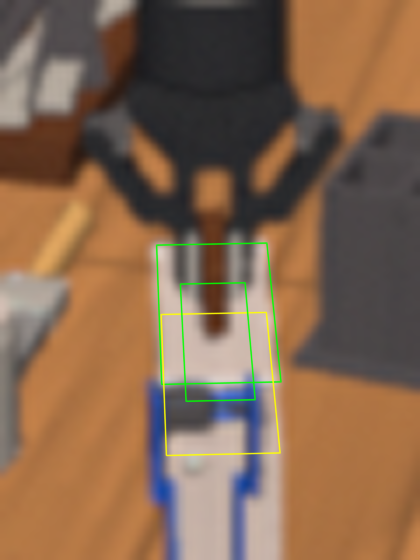

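Call:
{"api": "step_arm", "payload": {"moves": [{"dx": 1.3,"dy": -0.1,"dz": 10,"twist": 0},{"dx": 0,"dy": 0,"dz": 8,"twist": 0},{"dx": 0,"dy": 0,"dz": 0,"twist": 0},{"dx": 0,"dy": 0,"dz": 0,"twist": 0},{"dx": 0,"dy": 0,"dz": 0,"twist": 0}]}}

```text
time_s: 46.7
ee_pos: [0.6148, -0.0291, 0.1224]
orientation: [1.903, 2.499, 0.0]
wrist_force: [-0.3, 0.2, -1.4]
finger_gap: 0.0131
```

```bash
python3 go.py 614.1 -29 113 -1.301
```

```text
t 46.70 p [ 0.6148 -0.0291  0.1224] yaw -1.3018 tilt z [ 5.e-04 -1.e-04 -1.e+00] gap 0.0131 F [-0.3  0.2 -1.4] T [-0.02 -0.02  0.01] q [-0.12  0.47  1.57 -0.    1.1  -0.38]
-> [614.1 -29.  113. ] shift in old axes 0.2 -0.7 9.4 | twist -0.0008 | shift in new axes 0.2 -0.7 9.4
```

Call:
{"api": "step_arm", "payload": {"moves": [{"dx": 0,"dy": -0.3,"dz": 3,"twist": 0},{"dx": 0,"dy": 0,"dz": 3,"twist": 0},{"dx": 0,"dy": 0,"dz": 2,"twist": 0},{"dx": 0,"dy": 0,"dz": 0,"twist": 0},{"dx": 0,"dy": 0,"dz": 0,"twist": 0}]}}

```text
time_s: 47.32
ee_pos: [0.6143, -0.0291, 0.1142]
orientation: [1.903, 2.499, 0.0]
wrist_force: [-0.4, -0.3, -2.2]
finger_gap: 0.0131
```

Call:
{"api": "step_arm", "payload": {"moves": [{"dx": 0,"dy": 0,"dz": 1,"twist": 0},{"dx": 0,"dy": 0,"dz": 1,"twist": 0},{"dx": 0,"dy": 0,"dz": 0,"twist": 0}]}}

```text
time_s: 47.7
ee_pos: [0.6142, -0.0291, 0.1121]
orientation: [-1.903, -2.499, 0.0]
wrist_force: [0.2, 0.2, -1.9]
finger_gap: 0.0133
```

Call:
{"api": "step_arm", "payload": {"moves": [{"dx": 0,"dy": 0,"dz": 1,"twist": 0},{"dx": 0,"dy": 0,"dz": 0,"twist": 0}]}}

```text
time_s: 47.95
ee_pos: [0.6141, -0.0291, 0.1111]
orientation: [-1.903, -2.499, 0.0]
wrist_force: [-0.6, 0.3, -2.0]
finger_gap: 0.0136
```

Call:
{"api": "step_arm", "payload": {"moves": [{"dx": 0,"dy": 0,"dz": 1,"twist": 0},{"dx": 0,"dy": 0,"dz": 0,"twist": 0}]}}

```text
time_s: 48.2
ee_pos: [0.6142, -0.0291, 0.1101]
orientation: [-1.903, -2.499, 0.0]
wrist_force: [-0.4, 0.5, -2.7]
finger_gap: 0.0135
```

Call:
{"api": "step_arm", "payload": {"moves": [{"dx": 0,"dy": 0,"dz": 1,"twist": 0},{"dx": 0,"dy": 0,"dz": 0,"twist": 0}]}}

```text
time_s: 48.45
ee_pos: [0.6144, -0.029, 0.1093]
orientation: [1.903, 2.499, 0.0]
wrist_force: [-0.5, -0.0, -1.6]
finger_gap: 0.0134
```

Call:
{"api": "step_arm", "payload": {"moves": [{"dx": 0,"dy": 0,"dz": 1,"twist": 0},{"dx": 0,"dy": 0,"dz": 0,"twist": 0}]}}

```text
time_s: 48.7
ee_pos: [0.6146, -0.0291, 0.1087]
orientation: [1.903, 2.499, 0.001]
wrist_force: [-0.7, 0.1, 1.7]
finger_gap: 0.0132
```

Call:
{"api": "step_arm", "payload": {"moves": [{"dx": 0,"dy": 0,"dz": 1,"twist": 0},{"dx": 0,"dy": 0,"dz": 0,"twist": 0}]}}

```text
time_s: 48.95
ee_pos: [0.6148, -0.0291, 0.1073]
orientation: [1.903, 2.498, 0.001]
wrist_force: [0.6, 0.1, 1.4]
finger_gap: 0.0129
```

Call:
{"api": "step_arm", "payload": {"moves": [{"dx": 0,"dy": 0,"dz": 1,"twist": 0},{"dx": 0,"dy": 0,"dz": 0,"twist": 0}]}}

```text
time_s: 49.2
ee_pos: [0.6143, -0.029, 0.1057]
orientation: [-1.903, -2.499, -0.0]
wrist_force: [1.5, -0.6, -1.2]
finger_gap: 0.0135
```

Call:
{"api": "step_arm", "payload": {"moves": [{"dx": 0,"dy": 0,"dz": 1,"twist": 0},{"dx": 0,"dy": 0,"dz": 0,"twist": 0}]}}

```text
time_s: 49.45
ee_pos: [0.6141, -0.0291, 0.1052]
orientation: [-1.903, -2.499, 0.0]
wrist_force: [0.8, 0.2, 0.8]
finger_gap: 0.013
```

```bash
python3 go.py 614.3 -29 105 -1.301
```

```text
t 49.45 p [ 0.6141 -0.0291  0.1052] yaw -1.3018 tilt z [-2.e-04 -0.e+00 -1.e+00] gap 0.0130 F [0.8 0.2 0.8] T [ 0.04 -0.13  0.01] q [-0.12  0.49  1.59 -0.    1.06 -0.38]
-> [614.3 -29.  105. ] shift in old axes 0.1 0.2 0.2 | twist -0.0008 | shift in new axes 0.1 0.2 0.2
```

Call:
{"api": "step_arm", "payload": {"moves": [{"dx": 0,"dy": 0,"dz": 1,"twist": 0},{"dx": 0,"dy": 0,"dz": 0,"twist": 0}]}}

```text
time_s: 49.7
ee_pos: [0.6141, -0.0291, 0.1051]
orientation: [1.903, 2.499, 0.0]
wrist_force: [-1.8, 1.0, 6.4]
finger_gap: 0.0135
```

Call:
{"api": "step_arm", "payload": {"moves": [{"dx": 0,"dy": 0,"dz": 1,"twist": 0},{"dx": 0,"dy": 0,"dz": 0,"twist": 0}]}}

```text
time_s: 49.95
ee_pos: [0.6142, -0.0291, 0.1051]
orientation: [1.903, 2.499, 0.001]
wrist_force: [-3.1, 1.2, 12.4]
finger_gap: 0.0134
```

```bash
python3 go.py 614.3 -29 105 -1.301
```

```text
t 49.95 p [ 0.6142 -0.0291  0.1051] yaw -1.3018 tilt z [ 9.e-04 -2.e-04 -1.e+00] gap 0.0134 F [-3.1  1.2 12.4] T [ 0.12  0.42 -0.06] q [-0.12  0.49  1.59 -0.    1.06 -0.39]
-> [614.3 -29.  105. ] shift in old axes 0.1 0.2 0.1 | twist -0.0008 | shift in new axes 0.1 0.2 0.1
```

Call:
{"api": "step_arm", "payload": {"moves": [{"dx": 0,"dy": 0,"dz": -1.5,"twist": 0},{"dx": 0,"dy": 0,"dz": 0,"twist": 0}]}}

```text
time_s: 50.2
ee_pos: [0.6141, -0.0291, 0.1051]
orientation: [1.903, 2.499, -0.0]
wrist_force: [-1.6, 0.5, 7.0]
finger_gap: 0.0132
```

Call:
{"api": "step_arm", "payload": {"moves": [{"dx": 0,"dy": 0,"dz": 0,"twist": 0},{"dx": 0,"dy": 0,"dz": 0,"twist": 0},{"dx": 0,"dy": 0,"dz": 0,"twist": 0},{"dx": 0,"dy": 0,"dz": 0,"twist": 0},{"dx": 0,"dy": 0,"dz": 0,"twist": 0}], "claw": 0.3}}

```text
time_s: 50.82
ee_pos: [0.6142, -0.0291, 0.1046]
orientation: [-1.903, -2.499, 0.0]
wrist_force: [-0.2, -0.2, 0.3]
finger_gap: 0.0599
```

Call:
{"api": "step_arm", "payload": {"moves": [{"dx": 0,"dy": 0,"dz": -15,"twist": 0},{"dx": 0,"dy": 0,"dz": -30,"twist": 0},{"dx": 0,"dy": 0,"dz": -40,"twist": 0},{"dx": 0,"dy": 0,"dz": -50,"twist": 0},{"dx": 0,"dy": 0,"dz": -50,"twist": 0},{"dx": 50,"dy": 0,"dz": 0,"twist": 0},{"dx": 50,"dy": 0,"dz": 0,"twist": 0},{"dx": 50,"dy": 0,"dz": 0,"twist": 0},{"dx": 50,"dy": 0,"dz": 0,"twist": 0},{"dx": 40,"dy": 0,"dz": 0,"twist": 0},{"dx": 0,"dy": 0,"dz": 0,"twist": 0},{"dx": 0,"dy": 0,"dz": 0,"twist": 0}]}}

```text
time_s: 52.32
ee_pos: [0.5505, 0.2021, 0.2905]
orientation: [1.902, 2.499, 0.001]
wrist_force: [-0.3, 0.2, -0.9]
finger_gap: 0.0597
```

```bash
python3 snap.py 20 side top; python3 go.py
python3 - <<'E'
from fit import *
from ov import *
t=load("top20.npz");s=load("side20.npz")
C,m=cloud(t)
T=(.6168,-.0292,.27)
P=C.reshape(-1,3); d=P[:,:2]-T[:2]; c,sn=np.cos(T[2]),np.sin(T[2]); q=np.c_[c*d[:,0]+sn*d[:,1],-sn*d[:,0]+c*d[:,1]]
for y0 in (-.06,-.03,0.03,.06):
  for x0 in(-.018,.018):
    k=(abs(q[:,0]-x0)<.008)&(abs(q[:,1]-y0)<.012); print(y0,x0,"plate z",np.median(P[k,2]).round(4),k.sum())
k=(abs(q[:,0])<.005)&(abs(q[:,1])<.03);print("handle top",np.median(P[k,2]))
cv2.imwrite("pics/top20.png",cv2.resize(t["pixels"],(800,600)))
crop(s,210,120,120,150,4,"pics/s20.png"); crop(t,225,160,80,100,6,"pics/t20.png")
E
```

```text
t 52.42 p [0.5508 0.2013 0.2902] yaw -1.3029 tilt z [ 7.e-04 -3.e-04 -1.e+00] gap 0.0599 F [ 0.5  0.  -0. ] T [ 0.05 -0.02  0.01] q [ 0.28  0.29  1.41 -0.    1.44  0.01]
-0.06 -0.018 plate z 0.0869 34
-0.06 0.018 plate z 0.0883 27
-0.03 -0.018 plate z 0.0871 31
-0.03 0.018 plate z 0.0894 22
0.03 -0.018 plate z 0.0861 33
0.03 0.018 plate z 0.087 23
0.06 -0.018 plate z 0.0881 31
0.06 0.018 plate z 0.0859 31
handle top 0.12570010577955515
```

View pics/top20.png

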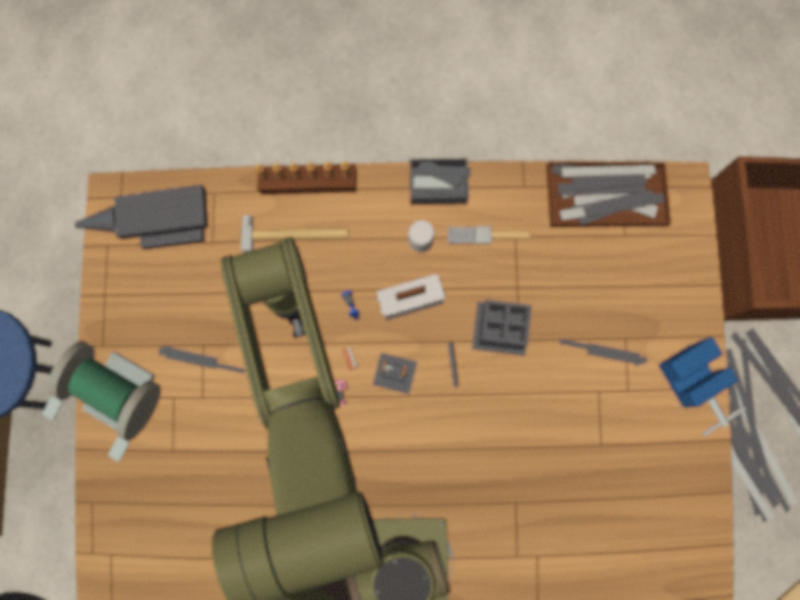

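View pics/s20.png

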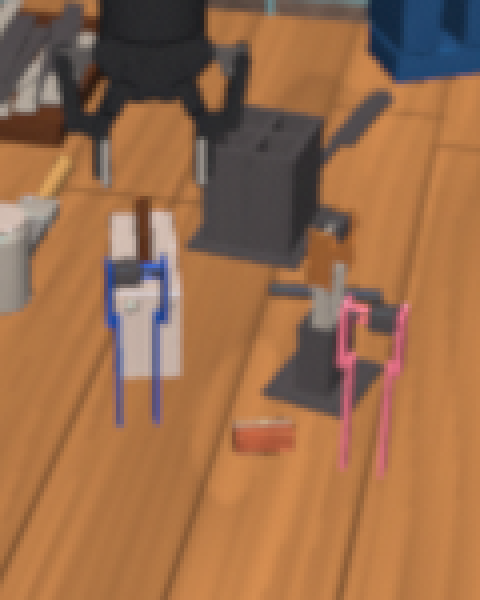

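View pics/t20.png

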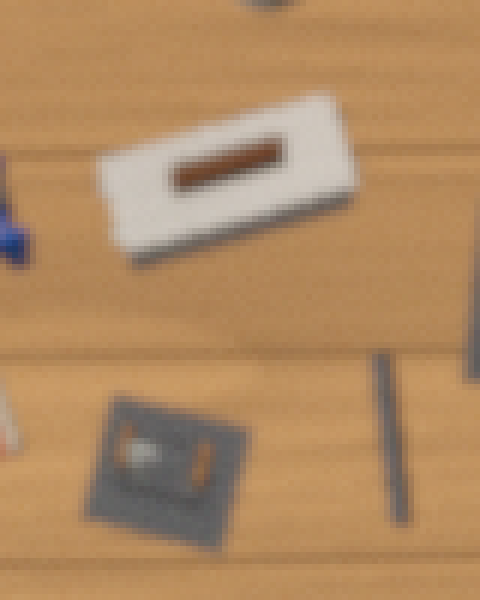

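The lid plate reads 86–89 mm at all eight spots, against 87 mm when home. The tongs stand upright, the block is empty, and the bystanders haven't moved. I'll hand the job in.

```bash
python3 -c "
from cell import ticket
print(ticket.job_done())"
```

```text
the job is handed in; nothing more can be done
None
```

The job is handed in. Both blanks are in the tin, the tongs are back in their stand and the lid is home; it took about 52 s of the 210 s.

**What I did**
- Two blanks were in the block. I lifted each out with the tongs only and set one in the end section on the robot's right and one in the middle section. Floor contact was light, a rise of about 3 to 4 N.
- I put the tongs back upright in the stand before fetching the lid.
- I placed the lid and pressed it past the catches to a firm stop, with about 12 N on the handle.

**Last checks**
- **Lid:** the plate reads 86–89 mm at eight spots all round, against 87 mm when fully home. The arm stopped within 0.1 mm of the height worked out for home.
- **Tongs and block:** the tongs stand upright and open in the stand, and the block is empty.
- **Other things:** the bystanders and the look-alikes look unmoved in the camera view.
- **Camera disagreement:** the top camera read about 2.5 to 3 mm high in x compared with the robot and the side camera. I corrected for that throughout.
- **Blanks:** both were seen standing in their sections before the lid went on; they can't be seen now that it is closed.
- **Lid knock:** the lid was where I first measured it when I picked it up, so no knock showed.

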